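Weigh the reagent bottle and press the record button

TASK

Weigh the black-capped reagent bottle that stands with the conical flask and the beaker, between the sink and the scale: stand it upright and wholly on the round weighing plate of the bench scale and let go of it, without banging it down or tipping it over. Then press the round push button under the visor on the scale's sloping front fully down and let it spring back up, leaving the bottle standing on the plate. Leave the conical flask and the beaker where they are.

Things in the scene. Friction and masses are not known exactly. Their poses are not given: they have to be found in the camera images.
- bottle: Round reagent bottle standing on the worktop, 46 mm in diameter and 87 mm tall: straight body up to 53 mm, then a shoulder, a neck and a black screw cap 26 mm in diameter (76 to 87 mm; fixed). About 0.09 kg. Origin at the centre of its underside, z up along its axis.
- flask: Clear conical flask, 66 mm across its foot, 94 mm tall, loose on the worktop: a bystander. Origin at the centre of its underside, z up.
- glass_beaker: Clear open beaker, 84 mm in diameter, 89 mm tall, loose on the worktop: a bystander. Origin at the centre of its underside, z up.
- scale: Grey bench scale fixed to the worktop, 190 mm deep (x), 150 mm wide (y), flat top 68 mm high, round weighing plate above it. Origin at the centre of its underside; -x is its front; z up. The front is a panel sloping 40 degrees from level, from 20 mm high at x=-95 mm to 68 mm high at x=-38 mm, with a display on its +y half and the button on its -y half.
- visor_edge (a point): Middle of the free edge, 114 mm above the worktop, of the visor: a plate 66 mm wide (y) and 3 mm thick, standing square to the sloping panel, 70 mm out of it, up the slope from the button. It runs parallel to the button's axis, 28 mm from it, its edge 46 mm farther out than the button's face. It overhangs the button, which is reached along its own tilted axis.
- plate_center (a point): Centre of the upper face of the scale's round steel weighing plate: 112 mm in diameter, 82 mm above the worktop, with no rim. Axes as the scale's.
- record_top (a point): Centre of the outer face of the round metal push button (32 mm in diameter, standing 12 mm out of a black collar 48 mm in diameter). z points out of the sloping panel along the button's axis, 40 degrees from vertical toward the front; press along -z. x points up the slope, y as the scale's y. Moves with the button.
- record (a joint): How far the push button is pressed, in m: 0 is fully up, 0.008 fully down. It springs back by itself; fully down takes about 5 N.
There are look-alikes about, which are no part of the job. What is shaped like the bottle but orange is not meant.

How it is judged:
By the outcome, as a careful person would: the job done as asked, in the order asked, and still so for the second after the job is handed in, with the robot touching nothing.
It also fails if it takes over 48 s, if anything falls off the work surface, if the arm or the gripper's body presses on something with over 40 N, if the wrist force passes 120 N, or if a joint passes its speed limit or range.

ROBOT

A 6-joint arm with a two-finger parallel gripper is mounted at the origin on a cart in front of the work surface, level with it; the furniture and walls round the work are solid. World frame = base frame: x ahead of the robot, y to its left, z up, the work surface at z = 0. Lengths are in mm, angles in rad, forces in N, time in s.
With the tool pointing down it reaches from about 425 to 1125 mm from the base axis. Payload 14.9 kg.
Tool frame: the origin (TCP) lies midway between the tips of the shut fingers; the grasp point (between the pads) lies 19 mm behind it; z points along the fingers, y is the line along which they close (so a half turn about z gives the same grasp; the last joint's range is limited). The gripper opens to 91 mm and grips with 3 to 60 N. Pads are 32 mm wide; open, the fingers measure 118 mm over their backs; the gripper's body (76 mm by 178 mm) begins 60 mm behind the grasp point.
Start: joints at [1.251, 0.379, 1.734, -0, 1.028, -0.033], TCP at [198.026, 671.419, 174.132] pointing down, gripper open.
Joint ranges: [-2.77, 2.77], [-0.74, 2.19], [0, 2.66], [-1.06, 4.2], [0.31, 2.87], [-3.08, 3.08]. Speed limits (rad/s): [1.89, 1.89, 2.39, 3.14, 3.14, 3.14].

INTERFACE

Orientations are given as a rotation vector (axis times angle).
In Python, from workcell import observe, get_image, calibration, sign_off gives the robot as it stands. The module is installed in compiled form; this text tells all that it offers.
- The arm moves only by the tool play_rows, never from a script. Its argument "motion" is a list of rows, each an object with "dp": the shift along the tool's x, y, z in mm, a list of three; "angular": the turn, a rotation vector about the tool's x, y, z in rad, a list of three; "claw": the finger opening in mm, from 0 to 91.2. In form: [{"dp": [x, y, z], "angular": [wx, wy, wz], "claw": claw}, ...]. A call has 1 to 5 rows; each row shifts and turns the commanded pose from where the row before left it, along the tool's axes as they then stand; what a row does not reach is not made up. A row lasts 1/12 s, in which the tool goes at most 41.7 mm and 7.16 degrees, less where a joint would pass 70% of its speed; a pose out of reach is approached as far as the arm can. A call with a gripper value outside its range is refused whole. The fingers move at their own pace and stop on an object; "newtons" is the grip in N (left out, the last holds). Time passes only in rows, so rows that do not move let the fingers close. It gives the time, the measured TCP pose, the force, the opening and the grip force at its end, in the units of the state.
- observe(): the state, without advancing time (a new reading comes with each control period).
- get_image(name): name is "scene" or "side" or "wrist"; returns (picture, depth): 480x640x3 uint8, red, green, blue; 480x640 float32, mm along the optical axis (not along the pixel's ray), 0 where there is no reading.
- calibration(name): a dict with "fx", "fy", "cx", "cy" (pixels), "rvec" (rotation vector, rad) and "tvec" (3), from world to camera coordinates, as OpenCV has them; the wrist camera has in their place "hand_eye" (4x4, takes a point from camera to tool coordinates, whose origin is the TCP and whose axes are the flange's). Camera axes: x right, y down, z forward; pixel columns grow to the right and rows downward; lengths in mm; the calibration is good to about 2 mm. A picture is of the moment at which its call begins: read the wrist's pose just before it. calibration takes no time and is no camera call.
- sign_off(): hands the job in; it is judged then, once.
The state is a dict: "time_s": time; "qpos": joint angles; "joint_vel": joint speeds; "effort": joint torques, N m; "eef_pos": TCP position; "tool_rot": TCP orientation; "force": force on the tool from outside, world axes, zero at the start; "ft_torque": the same for the moment, N m; "opening": opening from 0.0 (shut) to 1.0 (fully open); "gripper_force": force on a finger pad.
Only numpy, scipy, OpenCV 4.12 (cv2) and the standard library are available. Lean on these libraries where they do the work, as an engineer would, in place of code of your own. Each camera call takes 0.05 s, during which the arm holds its last target. There are 200 camera calls.

## Working session

There is one attempt and no reset: what is moved stays moved. The work goes in short steps, Python scripts to look and compute and a tool call to move; the robot and the scene stay as the last step left them, time stands still between calls to the robot, and variables do not carry over. Pictures are saved under pics/ and viewed, at most 10 in all, crops included, and the job is handed in when it is done.

Besides the shell and the picture viewer there is one more tool, called after "Request:" as name(argument=value, ...), one argument or row to a line, values as JSON. play_rows: Moves the arm, as the interface text tells. Its arguments: {"type":"object","properties":{"motion":{"type":"array","items":{"type":"object","properties":{"dp":{"type":"array","items":{"type":"number"}},"angular":{"type":"array","items":{"type":"number"}},"claw":{"type":"number"}}}},"newtons":{"type":"number"}},"required":["motion"]}

```bash
mkdir -p pics; cat > h.py <<'E'
import numpy as np, cv2
from scipy.spatial.transform import Rotation as R
from workcell import *
def grab(n):
    o=observe(); im,d=get_image(n); c=calibration(n)
    if n=="wrist":
        T=np.eye(4);T[:3,:3]=R.from_rotvec(o["tool_rot"]).as_matrix();T[:3,3]=o["eef_pos"]
        T=T@np.array(c["hand_eye"])
    else:
        W=np.eye(4);W[:3,:3]=R.from_rotvec(np.ravel(c["rvec"])).as_matrix();W[:3,3]=np.ravel(c["tvec"]);T=np.linalg.inv(W)
    v,u=np.mgrid[0:480,0:640]
    P=np.stack([(u-c["cx"])/c["fx"]*d,(v-c["cy"])/c["fy"]*d,d],-1)@T[:3,:3].T+T[:3,3]
    P[d==0]=np.nan
    np.savez(f"{n}.npz",im=im,d=d,P=P,T=T)
    return im,P
def save(im,name): cv2.imwrite(f"pics/{name}.png",im[...,::-1])
E
python3 - <<'E'
from h import *
a=[]
for n in("scene","side","wrist"):
    im,P=grab(n); save(im,n)
o=observe();print(o)
E
```

```text
{'time_s': 0.15, 'qpos': array([ 1.25075482e+00,  3.79292690e-01,  1.73462810e+00,  1.83566884e-05,
        1.02848650e+00, -3.33186113e-02]), 'joint_vel': array([ 7.99739036e-04,  9.53834979e-04, -1.54907013e-03, -1.44081553e-03,
        8.07118965e-06, -8.50295973e-04]), 'effort': array([ 5.07429286e-04, -7.64109564e+01, -4.34655833e+01,  6.51233294e-02,
        4.09736310e-02,  3.00593172e-05]), 'eef_pos': array([197.87974125, 671.11483312, 173.64491543]), 'tool_rot': array([-4.48834141e-01, -3.10920470e+00,  1.25530483e-03]), 'force': array([0.59374874, 0.13748847, 0.71157136]), 'ft_torque': array([-0.02542096,  0.03755307,  0.06029009]), 'gripper_force': 0.0, 'opening': 0.9981310608153475}
```

View pics/scene.png

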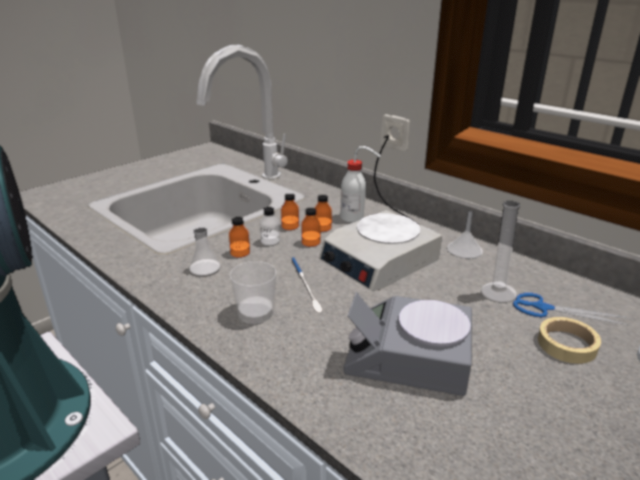

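View pics/side.png

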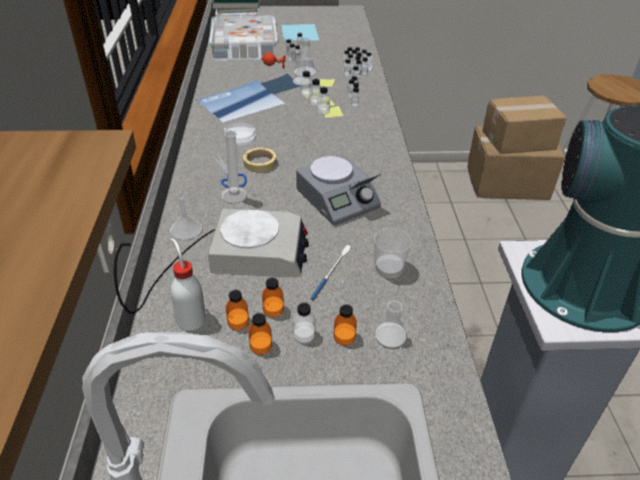

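The only clear, black-capped bottle by the flask and beaker is at scene (269,227) and side (304,323). The four orange ones, at scene (238,237), (290,212), (311,227) and (323,213), are excluded by colour. The dark grey scale with the visor is at scene (415,340).

```bash
python3 - <<'E'
from h import *
S=np.load("scene.npz");D=np.load("side.npz")
def pr(n,Z,pts):
    for u,v in pts: print(n,(u,v),Z["im"][v,u],np.round(np.nanmedian(Z["P"][v-1:v+2,u-1:u+2].reshape(-1,3),0)))
pr("scene",S,[(269,212),(269,228),(269,240),(238,222),(290,198),(311,212),(323,199),(201,232),(204,268),(254,300),(434,323),(358,340),(362,318),(390,230)])
pr("side",D,[(304,309),(304,330),(346,312),(273,285),(236,297),(261,321),(331,169),(366,194),(370,181),(340,200),(392,312),(391,335),(390,265)])
# caps: dark points with z 70..95
for n,Z in(("scene",S),("side",D)):
    P=Z["P"];g=Z["im"].max(-1)
    m=((g<60)&(P[...,2]>70)&(P[...,2]<95)).astype(np.uint8)
    k,l,s,c=cv2.connectedComponentsWithStats(m)
    for i in range(1,k):
        if s[i,4]>15:
            q=P[l==i];t=q[q[:,2]>83]
            print(n,c[i].round(),s[i,4],np.round(q.min(0)),np.round(q.max(0)),"top",len(t),np.round(t.mean(0)) if len(t) else '')
    # plate
    m=(abs(P[...,2]-82)<4)
    k,l,s,c=cv2.connectedComponentsWithStats(m.astype(np.uint8))
    for i in range(1,k):
        if s[i,4]>500:
            q=P[l==i];print(n,"plate",c[i].round(),s[i,4],q.mean(0).round(1),np.percentile(q,1,axis=0).round(),np.percentile(q,99,axis=0).round())
a=cv2.resize(S["im"][180:290,170:340],None,fx=4,fy=4)
b=cv2.resize(D["im"][140:230,280:400],None,fx=4,fy=4)[:,:]
a=cv2.resize(a,(680,440))[:300]; w=cv2.resize(S["im"],(400,300));
W=np.load("wrist.npz")["im"]
out=np.zeros((600,800,3),np.uint8);out[:300,:464]=cv2.resize(S["im"][180:290,170:340],(464,300));out[:252,464:800]=cv2.resize(b,(336,252));out[300:,:400]=cv2.resize(W,(400,300));out[300:,400:]=cv2.resize(S["im"][280:400,330:490],(400,300))
save(out,"mix")
E
```

```text
scene (269, 212) [23 22 22] [637. 119.  84.]
scene (269, 228) [151 147 146] [629. 113.  49.]
scene (269, 240) [184 179 180] [629. 113.  18.]
scene (238, 222) [26 24 25] [555. 126.  85.]
scene (290, 198) [24 23 23] [725. 143.  83.]
scene (311, 212) [31 30 30] [702.  48.  86.]
scene (323, 199) [27 25 26] [773.  80.  85.]
scene (201, 232) [93 92 91] [472. 145.  87.]
scene (204, 268) [205 201 202] [450. 114.  20.]
scene (254, 300) [201 197 198] [417. -95.  57.]
scene (434, 323) [218 212 223] [ 552. -377.   83.]
scene (358, 340) [125 121 125] [ 462. -297.   57.]
scene (362, 318) [125 125 130] [ 470. -296.   95.]
scene (390, 230) [242 240 241] [ 753. -136.   87.]
side (304, 309) [38 36 35] [644. 135.  86.]
side (304, 330) [200 202 202] [644. 151.  42.]
side (346, 312) [43 39 36] [562. 146.  86.]
side (273, 285) [39 40 39] [706.  66.  85.]
side (236, 297) [39 38 39] [779.  99.  87.]
side (261, 321) [43 41 42] [727. 163.  85.]
side (331, 169) [212 211 224] [ 561. -360.   81.]
side (366, 194) [150 147 152] [ 475. -279.   57.]
side (370, 181) [78 80 85] [ 460. -325.   66.]
side (340, 200) [109
[... 1630 characters left out ...]
] [720.  73.  89.] top 74 [708.  60.  86.]
side [622. 287.] 267 [-42.  82.  70.] [ 27. 108.  95.] top 126 [-13.  91.  89.]
side [235. 296.] 108 [770.  77.  73.] [793. 104.  89.] top 77 [781.  93.  86.]
side [123. 304.] 25 [996. 104.  72.] [1005.  112.   93.] top 11 [1002.  108.   88.]
side [304. 309.] 121 [634. 119.  74.] [656. 144.  90.] top 84 [645. 132.  86.]
side [346. 311.] 117 [552. 125.  75.] [574. 151.  90.] top 86 [562. 140.  86.]
side [258. 320.] 128 [721. 142.  76.] [744. 168.  90.] top 95 [732. 157.  86.]
side plate [331. 168.] 765 [ 561.1 -367.    81.1] [ 509. -423.   78.] [ 613. -315.   85.]
side plate [249. 229.] 1254 [ 762.7 -116.2   84.1] [ 700. -184.   80.] [827. -57.  86.]
```

View pics/mix.png

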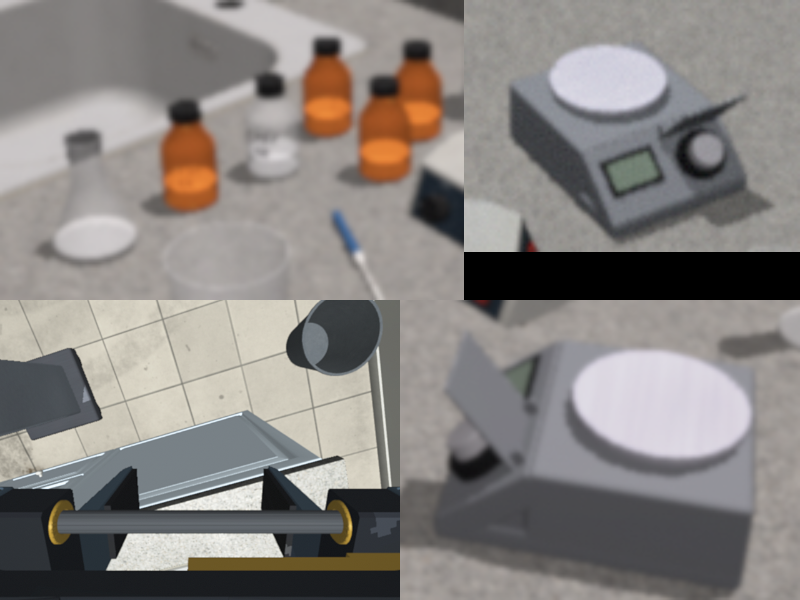

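The crop confirms that the clear bottle, at crop (272,125), stands among the orange ones. The scale's front faces roughly world +y, with the button at side (367,194) and the display beside it.

```bash
python3 - <<'E'
from h import *
S=np.load("scene.npz");D=np.load("side.npz")
P=D["P"];d=np.gradient
n=np.cross(P[:-2,2:]-P[:-2,:-2],P[2:,:-2]-P[:-2,:-2]);n=n/np.linalg.norm(n,axis=-1,keepdims=True)
n*=np.sign(n[...,2:]);Q=P[1:-1,1:-1]
# panel fit via RANSAC in region
m=(Q[...,0]>430)&(Q[...,0]<640)&(Q[...,1]>-400)&(Q[...,1]<-200)&(Q[...,2]>22)&(Q[...,2]<66)
q=Q[m];rng=np.random.default_rng(0);best=None;bc=0
for _ in range(3000):
    a,b,c=q[rng.choice(len(q),3,0)];w=np.cross(b-a,c-a);l=np.linalg.norm(w)
    if l<200: continue
    w=w/l*np.sign(w[2]); 
    if abs(w[2]-np.cos(np.radians(40)))>.07: continue
    k=abs((q-a)@w)<2
    if k.sum()>bc: bc=k.sum();best=k
r=q[best];c=r.mean(0);w=np.linalg.svd(r-c)[2][2];w*=np.sign(w[2])
print("panel",bc,len(q),c.round(),w.round(3),np.degrees(np.arccos(w[2])),"yaw front",np.degrees(np.arctan2(w[1],w[0])))
h=(P-c)@w
# things out of panel
hx=w[:2]/np.linalg.norm(w[:2]); sx=-np.array([hx[0],hx[1],0]); sy=np.array([-sx[1],sx[0],0])
up=np.cross(sy,w);print("sx",sx.round(3),"sy",sy.round(3),"up",up.round(3))
im=D["im"]
mm=(h>9)&(h<16)&(im.min(-1)>120)&(P[...,0]>430)&(P[...,0]<520)&(P[...,1]>-340)&(P[...,1]<-240)&(P[...,2]<85)
print("button",mm.sum(),P[mm].mean(0).round(1),h[mm].mean(), (np.ptp((P[mm]-c)@sy)),np.ptp((P[mm]-c)@up))
mv=(h>35)&(h<80)&(abs((P-c)@up)<80)&(P[...,0]>400)&(P[...,0]<560)&(P[...,1]>-380)&(P[...,1]<-220)
print("visor",mv.sum(),P[mv].mean(0).round(1),np.percentile(h[mv],[5,50,98]),np.percentile((P[mv]-c)@sy,[2,98]),np.percentile((P[mv]-c)@up,[2,98]))
for n_,Z in(("sc",S),("sd",D)):
    p=Z["P"].reshape(-1,3)
    f=p[(p[:,2]>150)&(p[:,0]>300)&(p[:,0]<960)&(p[:,1]>-600)&(p[:,1]<900)]
    print(n_,len(f),f.min(0).round() if len(f) else'',f.max(0).round() if len(f) else '')
    # bottle body at white
    for nm,(x0,x1,y0,y1) in dict(bottle=(610,678,95,170),flask=(420,520,70,200),beaker=(360,500,-150,10)).items():
        k=(p[:,0]>x0)&(p[:,0]<x1)&(p[:,1]>y0)&(p[:,1]<y1)&(p[:,2]>10)&(p[:,2]<(50 if nm=="bottle" else 95))
        if k.sum(): print(nm,k.sum(),np.percentile(p[k],[2,98],axis=0).round())
E
```

```text
panel 515 1811 [ 526. -276.   45.] [-0.31   0.514  0.8  ] 36.91142103946888 yaw front 121.09528294759342
sx [ 0.516 -0.856 -0.   ] sy [0.856 0.516 0.   ] up [ 0.413 -0.685  0.601]
button 5 [ 465.8 -266.9   29.1] 10.732496131134486 44.50047323742764 118.69301797511301
visor 79 [ 474.2 -282.2  103.1] [39.86449457 61.0224863  75.29595815] [-80.95811362 -17.54836096] [16.60512632 21.39385703]
sc 2605 [ 691. -369.  150.] [935. 467. 397.]
bottle 297 [[620. 106.  11.]
 [655. 139.  49.]]
flask 864 [[437. 107.  11.]
 [484. 151.  93.]]
beaker 2302 [[ 401. -105.   13.]
 [ 480.  -25.   90.]]
sd 34243 [ 691. -371.  150.] [935. 759. 670.]
bottle 291 [[624. 136.  11.]
 [666. 153.  50.]]
flask 881 [[442. 124.  11.]
 [494. 165.  93.]]
beaker 1465 [[ 404. -106.   14.]
 [ 479.  -25.   89.]]
```

Request:
play_rows(
  motion=[
    {"dp":[0,0,-30],"angular":[0,0,0],"claw":91},
    {"dp":[0,0,-30],"angular":[0,0,0],"claw":91},
  ],
)

```text
time_s: 0.32
eef_pos: [197.6, 670.0, 232.7]
tool_rot: [-0.449, -3.109, 0.007]
force: [-0.5, 1.1, 0.7]
opening: 0.998
gripper_force: 0.0
```

Measured: bottle at about (645,130) with its cap at z 87 as it must be. The scale's front faces yaw 121°, the visor is in place, and the faucet lies at x > 690, so I stay inside it.

Request:
play_rows(
  motion=[
    {"dp":[-32,-19,0],"angular":[0,0,0],"claw":91},
    {"dp":[-32,-19,0],"angular":[0,0,0],"claw":91},
    {"dp":[-32,-19,0],"angular":[0,0,0],"claw":91},
    {"dp":[-32,-19,0],"angular":[0,0,0],"claw":91},
    {"dp":[-32,-19,0],"angular":[0,0,0],"claw":91},
  ],
)

```text
time_s: 0.73
eef_pos: [325.4, 533.5, 234.0]
tool_rot: [-0.448, -3.109, 0.0]
force: [-0.0, 0.3, -0.7]
opening: 0.997
gripper_force: 0.0
```

Request:
play_rows(
  motion=[
    {"dp":[-32,-19,0],"angular":[0,0,0],"claw":91},
    {"dp":[-32,-19,0],"angular":[0,0,0],"claw":91},
    {"dp":[-32,-19,0],"angular":[0,0,0],"claw":91},
    {"dp":[-29,-26,0],"angular":[0,0,0],"claw":91},
    {"dp":[-29,-26,0],"angular":[0,0,0],"claw":91},
  ],
)

```text
time_s: 1.15
eef_pos: [442.3, 385.3, 234.0]
tool_rot: [-0.449, -3.109, 0.0]
force: [1.0, 0.8, -1.2]
opening: 1.0
gripper_force: 0.0
```

Request:
play_rows(
  motion=[
    {"dp":[-29,-26,0],"angular":[0,0,0],"claw":91},
    {"dp":[-29,-26,0],"angular":[0,0,0],"claw":91},
    {"dp":[-29,-26,0],"angular":[0,0,0],"claw":91},
    {"dp":[-29,-26,0],"angular":[0,0,0],"claw":91},
    {"dp":[0,0,0],"angular":[0,0,0],"claw":91},
  ],
)

```text
time_s: 1.57
eef_pos: [525.7, 249.9, 234.1]
tool_rot: [0.454, 3.108, -0.001]
force: [-0.5, 0.4, 0.1]
opening: 0.999
gripper_force: 0.0
```

Request:
play_rows(
  motion=[
    {"dp":[0,0,-10],"angular":[0,0,-0.115],"claw":91},
    {"dp":[0,0,-10],"angular":[0,0,-0.115],"claw":91},
    {"dp":[0,0,-10],"angular":[0,0,-0.115],"claw":91},
    {"dp":[0,0,-10],"angular":[0,0,-0.115],"claw":91},
    {"dp":[0,0,0],"angular":[0,0,0],"claw":91},
  ],
)

```text
time_s: 1.98
eef_pos: [524.0, 254.8, 275.9]
tool_rot: [-0.28, 3.127, 0.001]
force: [-0.0, -0.0, -0.1]
opening: 0.994
gripper_force: 0.0
```

```bash
cat >> h.py <<'E'
def to(p,o=None):
    o=o or observe(); M=R.from_rotvec(o["tool_rot"]).as_matrix()
    print("t",o["time_s"],"pos",o["eef_pos"].round(1),"q",o["qpos"].round(2)); print("x",M[:,0].round(3),"y",M[:,1].round(3),"z",M[:,2].round(3))
    print("tool delta",(M.T@(np.array(p)-o["eef_pos"])).round(1))
E
python3 -c "
from h import *
to([645,130,280]);print(np.array(calibration('wrist')['hand_eye']).round(2))"
```

```text
t 1.9833 pos [524.  254.8 275.9] q [ 0.41  0.08  1.9  -0.    1.15 -1.34]
x [-0.984 -0.178 -0.002] y [-0.178  0.984  0.001] z [ 0.002  0.001 -1.   ]
tool delta [ -96.9 -144.3   -4. ]
[[ 0.0000e+00 -9.6000e-01 -2.8000e-01  7.8360e+01]
 [ 1.0000e+00  0.0000e+00  0.0000e+00  2.0000e-02]
 [-0.0000e+00 -2.8000e-01  9.6000e-01 -2.0966e+02]
 [ 0.0000e+00  0.0000e+00  0.0000e+00  1.0000e+00]]
```

Request:
play_rows(
  motion=[
    {"dp":[-18,-29,0],"angular":[0,0,0],"claw":91},
    {"dp":[-18,-29,0],"angular":[0,0,0],"claw":91},
    {"dp":[-18,-29,0],"angular":[0,0,0],"claw":91},
    {"dp":[-18,-29,0],"angular":[0,0,0],"claw":91},
    {"dp":[-18,-29,0],"angular":[0,0,0],"claw":91},
  ],
)

```text
time_s: 2.4
eef_pos: [637.6, 125.9, 273.4]
tool_rot: [0.265, -3.13, 0.0]
force: [0.8, 0.4, 0.2]
opening: 0.998
gripper_force: 0.0
```

Request:
play_rows(
  motion=[
    {"dp":[0,0,0],"angular":[0,0,0],"claw":91},
    {"dp":[0,0,0],"angular":[0,0,0],"claw":91},
  ],
)

```text
time_s: 2.57
eef_pos: [637.3, 126.0, 273.0]
tool_rot: [0.263, -3.129, 0.0]
force: [-0.2, 0.8, 0.0]
opening: 0.996
gripper_force: 0.0
```

```bash
python3 - <<'E'
from h import *
im,P=grab("wrist");save(im,"w1")
m=((im.max(-1)<70)&(P[...,2]>80)&(P[...,2]<95)).astype(np.uint8)
k,l,s,c=cv2.connectedComponentsWithStats(m)
for i in range(1,k):
    if s[i,4]>60:
        q=P[l==i];print(c[i].round(),s[i,4],((q.max(0)+q.min(0))/2).round(1),np.ptp(q,0).round(),q[:,2].max())
to([645,130,280])
E
```

```text
[344. 130.] 525 [559.9 136.4  85.6] [24. 24.  5.] 88.13536625836161
[322. 212.] 473 [642.2 128.9  84.2] [24. 23.  7.] 87.87455374738221
[244. 260.] 448 [706.   57.4  84.3] [24. 24.  9.] 88.55458014361778
[331. 295.] 422 [729.6 152.9  84.1] [26. 25.  8.] 88.13160389985109
[265. 327.] 399 [779.1  89.8  83.8] [24. 24.  8.] 87.6250745475499
t 2.6167 pos [636.6 126.8 273.1] q [ 0.16  0.2   1.77  0.    1.17 -1.58]
x [-0.986 -0.169  0.001] y [-0.169  0.986  0.   ] z [-0.001 -0.    -1.   ]
tool delta [-8.8  1.7 -6.9]
```

View pics/w1.png

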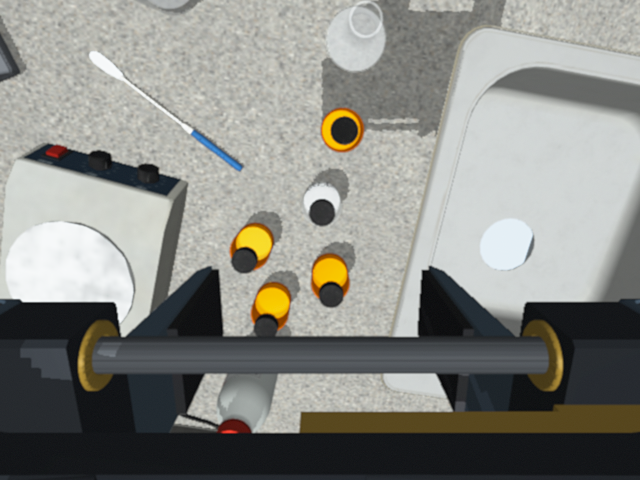

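The wrist view shows the clear bottle's cap at (322,212), i.e. world (642,129), top at 88 mm. The clearances on both ±y sides are free, so I descend.

Request:
play_rows(
  motion=[
    {"dp":[-3.2,1,36],"angular":[0,0,0],"claw":91},
    {"dp":[-3.2,1,36],"angular":[0,0,0],"claw":91},
    {"dp":[0,0,36],"angular":[0,0,0],"claw":91},
    {"dp":[0,0,36],"angular":[0,0,0],"claw":91},
    {"dp":[0,0,30],"angular":[0,0,0],"claw":91},
  ],
)

```text
time_s: 3.03
eef_pos: [641.1, 131.2, 97.6]
tool_rot: [0.27, -3.128, 0.0]
force: [0.4, -0.1, -0.7]
opening: 1.0
gripper_force: 0.0
```

Request:
play_rows(
  motion=[
    {"dp":[0,0,25],"angular":[0,0,0],"claw":91},
    {"dp":[0,0,20],"angular":[0,0,0],"claw":91},
    {"dp":[0,0,18],"angular":[0,0,0],"claw":91},
    {"dp":[0,0,15],"angular":[0,0,0],"claw":91},
    {"dp":[0,0,0],"angular":[0,0,0],"claw":91},
  ],
)

```text
time_s: 3.45
eef_pos: [640.5, 130.7, 19.2]
tool_rot: [0.271, -3.126, 0.0]
force: [-0.5, 0.6, 0.6]
opening: 0.997
gripper_force: 0.0
```

```bash
python3 -c "
from h import *
to([643,129.5,21])"
```

```text
t 3.45 pos [640.5 130.7  19.2] q [ 0.17  0.52  1.87  0.    0.76 -1.58]
x [-0.985 -0.172  0.004] y [-0.172  0.985  0.   ] z [-0.004 -0.001 -1.   ]
tool delta [-2.3 -1.6 -1.8]
```

Request:
play_rows(
  motion=[
    {"dp":[-2,-1.5,-2],"angular":[0,0,0],"claw":70},
    {"dp":[0,0,0],"angular":[0,0,0],"claw":60},
    {"dp":[0,0,0],"angular":[0,0,0],"claw":52},
    {"dp":[0,0,0],"angular":[0,0,0],"claw":48},
    {"dp":[0,0,0],"angular":[0,0,0],"claw":45},
  ],
  newtons=12,
)

```text
time_s: 3.87
eef_pos: [645.6, 129.1, 25.0]
tool_rot: [-0.271, 3.129, 0.0]
force: [-0.1, 0.6, 0.4]
opening: 0.668
gripper_force: 0.0
```

Request:
play_rows(
  motion=[
    {"dp":[0,0,0],"angular":[0,0,0],"claw":42},
    {"dp":[0,0,0],"angular":[0,0,0],"claw":38},
    {"dp":[0,0,0],"angular":[0,0,0],"claw":38},
    {"dp":[0,0,0],"angular":[0,0,0],"claw":38},
  ],
  newtons=12,
)

```text
time_s: 4.2
eef_pos: [645.2, 129.0, 24.2]
tool_rot: [0.272, -3.13, 0.0]
force: [0.5, -0.6, 0.8]
opening: 0.422
gripper_force: 0.0
```

Request:
play_rows(
  motion=[
    {"dp":[0,0,0],"angular":[0,0,0],"claw":38},
    {"dp":[0,0,0],"angular":[0,0,0],"claw":38},
    {"dp":[0,0,0],"angular":[0,0,0],"claw":38},
  ],
  newtons=15,
)

```text
time_s: 4.45
eef_pos: [645.2, 129.0, 24.1]
tool_rot: [0.272, -3.13, 0.0]
force: [-0.8, 0.0, -0.6]
opening: 0.416
gripper_force: 0.0
```

The opening reached 38 mm with no force, so the grasp is empty. I need to look.

```bash
python3 - <<'E'
from h import *
im,P=grab("wrist");im2,P2=grab("side")
out=np.zeros((480,800,3),np.uint8);out[:,:400]=cv2.resize(im[:,120:520],(400,480));out[:,400:]=cv2.resize(im2[200:440,220:420],(400,480))
save(out,"w2"); to([645,130,21])
im3,P3=grab("scene")
E
```

```text
t 4.55 pos [645.1 129.   24.1] q [ 0.16  0.51  1.87  0.    0.76 -1.58]
x [-0.985 -0.172  0.   ] y [-0.172  0.985  0.   ] z [-0.  0. -1.]
tool delta [-0.   1.   3.1]
```

View pics/w2.png

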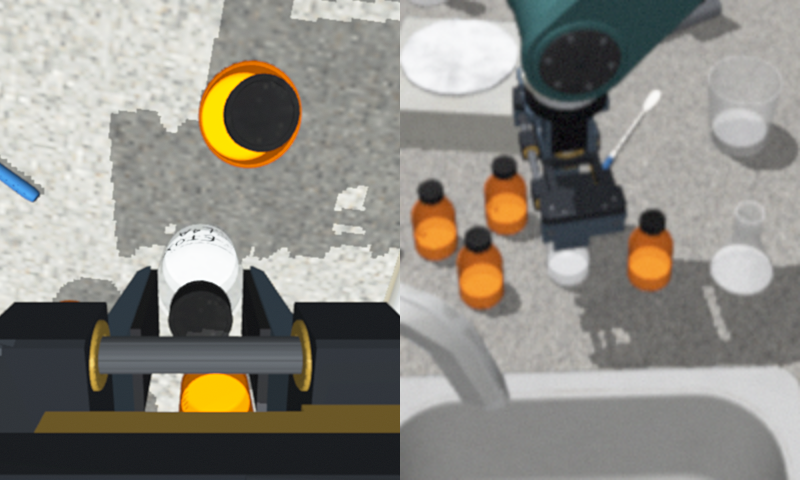

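Request:
play_rows(
  motion=[
    {"dp":[0,0,0],"angular":[0,0,0],"claw":32},
    {"dp":[0,0,0],"angular":[0,0,0],"claw":32},
    {"dp":[0,0,0],"angular":[0,0,0],"claw":32},
  ],
  newtons=15,
)

```text
time_s: 4.85
eef_pos: [645.2, 129.0, 24.1]
tool_rot: [-0.272, 3.13, -0.0]
force: [1.4, 0.4, -0.2]
opening: 0.35
gripper_force: 0.0
```

```bash
python3 - <<'E'
from h import *
Z=np.load("wrist.npz");P=Z["P"];im=Z["im"]
# cap, body in wrist; finger tips
m=(P[...,2]>80)&(P[...,2]<92)&(im.max(-1)<70)
k,l,s,c=cv2.connectedComponentsWithStats(m.astype(np.uint8))
for i in range(1,k):
    if s[i,4]>60:
        q=P[l==i];print(c[i].round(),s[i,4],((q.max(0)+q.min(0))/2).round(1),np.ptp(q,0).round())
for v,u in [(265,320),(240,320),(285,320),(300,320),(280,285),(280,375),(300,270),(300,380)]: print(u,v,P[v,u].round(1),im[v,u])
E
```

```text
[381. 113.] 4456 [560.  136.   85.7] [25. 26.  5.]
[265. 297.] 470 [643.1 104.4  86. ] [24. 14. 12.]
[375. 297.] 479 [635.4 149.4  86. ] [26. 10. 12.]
[320. 313.] 2671 [640.4 128.6  83.9] [22. 25.  8.]
320 265 [627.6 126.   61.6] [250 251 252]
320 240 [620.4 124.8  45.8] [234 237 237]
320 285 [630.7 126.6  77.7] [19 21 21]
320 300 [634.1 127.2  85.2] [40 40 41]
285 280 [638.5 111.5  59.2] [219 221 220]
375 280 [623.8 148.2  80.1] [43 54 62]
270 300 [634.9 107.7  90.9] [24 24 26]
380 300 [624.9 148.   97.3] [30 36 40]
```

Request:
play_rows(
  motion=[
    {"dp":[0,0,0],"angular":[0,0,0],"claw":26},
    {"dp":[0,0,0],"angular":[0,0,0],"claw":26},
    {"dp":[0,0,0],"angular":[0,0,0],"claw":26},
  ],
  newtons=15,
)

```text
time_s: 5.1
eef_pos: [645.2, 129.0, 24.1]
tool_rot: [-0.272, 3.13, 0.0]
force: [0.3, 0.3, -0.5]
opening: 0.286
gripper_force: 4.8
```

```bash
python3 - <<'E'
from h import *
im,P=grab("wrist")
save(im[200:400,160:480].repeat(2,0).repeat(2,1),"w3"); print(observe()["opening"],observe()["gripper_force"])
m=(P[...,2]>80)&(P[...,2]<92)&(im.max(-1)<70)
k,l,s,c=cv2.connectedComponentsWithStats(m.astype(np.uint8))
for i in range(1,k):
    if s[i,4]>60:
        q=P[l==i];print(c[i].round(),s[i,4],((q.max(0)+q.min(0))/2).round(1),np.ptp(q,0).round())
E
```

```text
0.2875436603638649 5.119795394693938
[381. 113.] 4457 [560.  136.1  85.7] [25. 26.  5.]
[320. 309.] 3525 [638.3 125.9  86. ] [30. 45. 12.]
[119. 414.] 669 [703.3  49.7  83.8] [20. 11.  7.]
```

View pics/w3.png

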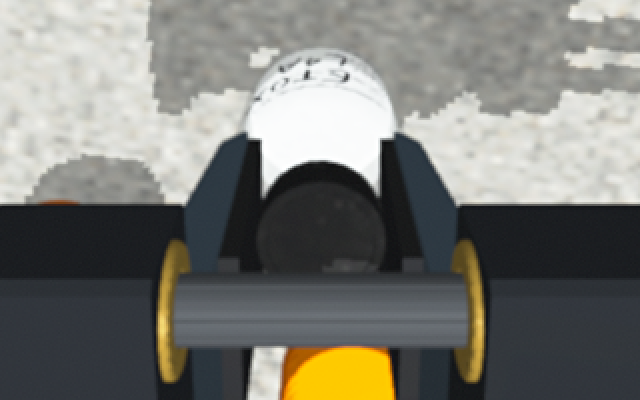

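```bash
python3 - <<'E'
from h import *
for n in("side","scene"):
    im,P=grab(n)
    m=(abs(P[...,0]-645)<70)&(abs(P[...,1]-129)<110)&(P[...,2]<130)&(P[...,2]>8)&(im.max(-1)<80)
    k,l,s,c=cv2.connectedComponentsWithStats(m.astype(np.uint8))
    for i in range(1,k):
        if s[i,4]>20: q=P[l==i];print(n,c[i].round(),s[i,4],q.min(0).round(),q.max(0).round())
    if n=="side": a=im[270:350,240:380]
    else: b=im[170:290,200:340]
W=np.load("wrist.npz");P=W["P"];im=W["im"]
m=(abs(P[...,0]-645)<60)&(abs(P[...,1]-129)<60)&(im.max(-1)<80)
print(np.percentile(P[m][:,2],[0,1,2,5,10,25,50]))
for v in range(268,340,8): print(v,[int(P[v,u,2]) for u in (276,284,288,292,350,356,360,368)])
out=np.zeros((420,800,3),np.uint8);out[:229,:400]=cv2.resize(a,(400,229));out[:343,400:]=cv2.resize(b,(400,343));save(out,"w4")
E
```

```text
side [273. 284.] 91 [697.  45.  74.] [714.  73.  89.]
side [305. 320.] 24 [627. 146.  68.] [658. 154.  77.]
scene [268. 204.] 570 [623. 101.  68.] [664. 152. 130.]
scene [310. 212.] 59 [693.  43.  78.] [714.  62.  90.]
[ -1.43673459  77.47974866  83.30363813  85.86717868 113.38400747
 158.3265011  165.80880761]
268 [65, 55, 57, 59, 56, 63, 65, -1]
276 [75, 71, 71, 62, 70, 71, 76, 75]
284 [85, 81, 77, 64, 71, 80, 81, 84]
292 [92, 88, 78, 68, 72, 89, 88, 92]
300 [96, 96, 79, 78, 73, 97, 96, 98]
308 [103, 97, 79, 86, 79, 101, 104, 106]
316 [109, 99, 85, 85, 85, 101, 108, 110]
324 [115, 99, 85, 85, 86, 104, 115, 114]
332 [118, 100, 82, 84, 78, 103, 117, 118]
```

View pics/w4.png

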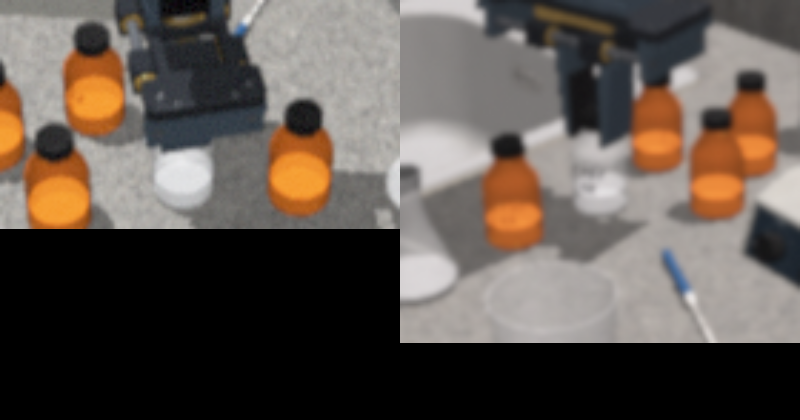

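Measured fact: with the TCP reading 24, the fingertips are really at z≈65 and closed on the 26 mm cap. The true tips therefore sit about 40 mm behind the reported TCP. I'll open, go down about 38 mm in steps while watching the force, and grip the body.

Request:
play_rows(
  motion=[
    {"dp":[0,0,0],"angular":[0,0,0],"claw":80},
    {"dp":[1.5,0,0],"angular":[0,0,0],"claw":80},
    {"dp":[1.5,0,0],"angular":[0,0,0],"claw":80},
    {"dp":[0,0,0],"angular":[0,0,0],"claw":80},
    {"dp":[0,0,0],"angular":[0,0,0],"claw":80},
  ],
)

```text
time_s: 5.67
eef_pos: [642.0, 128.4, 24.1]
tool_rot: [0.272, -3.13, 0.0]
force: [-0.1, 0.1, 0.1]
opening: 0.622
gripper_force: 0.0
```

Request:
play_rows(
  motion=[
    {"dp":[0,0,0],"angular":[0,0,0],"claw":80},
    {"dp":[0,0,0],"angular":[0,0,0],"claw":80},
    {"dp":[0,0,8],"angular":[0,0,0],"claw":80},
    {"dp":[0,0,8],"angular":[0,0,0],"claw":80},
  ],
)

```text
time_s: 6.0
eef_pos: [642.5, 128.5, 7.9]
tool_rot: [-0.272, 3.129, 0.0]
force: [0.2, -0.5, -0.2]
opening: 0.873
gripper_force: 0.0
```

Request:
play_rows(
  motion=[
    {"dp":[0,0,6],"angular":[0,0,0],"claw":80},
    {"dp":[0,0,6],"angular":[0,0,0],"claw":80},
    {"dp":[0,0,0],"angular":[0,0,0],"claw":80},
  ],
)

```text
time_s: 6.25
eef_pos: [641.2, 128.3, -5.7]
tool_rot: [0.272, -3.128, 0.0]
force: [-0.7, 0.5, -0.7]
opening: 0.877
gripper_force: 0.0
```

```bash
python3 - <<'E'
from h import *
for n in("side","scene"):
    im,P=grab(n)
    m=(abs(P[...,0]-643)<35)&(abs(P[...,1]-129)<70)&(P[...,2]<130)&(P[...,2]>8)&(im.max(-1)<80)
    k,l,s,c=cv2.connectedComponentsWithStats(m.astype(np.uint8))
    for i in range(1,k):
        if s[i,4]>8: q=P[l==i];print(n,c[i].round(),s[i,4],np.percentile(q,2,axis=0).round(),np.percentile(q,98,axis=0).round())
to([642,128.7,-14])
E
```

```text
side [294. 299.] 27 [659.  86.  42.] [668. 146. 128.]
side [304. 300.] 95 [634.  84.  54.] [653. 125.  88.]
side [290. 316.] 12 [667. 177. 117.] [673. 199. 129.]
side [310. 335.] 198 [618. 174.  37.] [649. 182.  77.]
scene [252. 191.] 33 [618. 168. 111.] [649. 177. 129.]
scene [252. 209.] 336 [610. 132.  40.] [649. 176. 128.]
scene [280. 217.] 346 [613.  62.  43.] [662. 132. 128.]
t 6.35 pos [642.  128.4  -4.3] q [ 0.16  0.55  1.87 -0.    0.72 -1.58]
x [-0.985 -0.172  0.001] y [-0.172  0.985 -0.   ] z [-0.001 -0.    -1.   ]
tool delta [-0.1  0.3  9.7]
```

Request:
play_rows(
  motion=[
    {"dp":[0,0,7],"angular":[0,0,0],"claw":70},
    {"dp":[0,0,7],"angular":[0,0,0],"claw":60},
    {"dp":[0,0,0],"angular":[0,0,0],"claw":52},
    {"dp":[0,0,0],"angular":[0,0,0],"claw":44},
    {"dp":[0,0,0],"angular":[0,0,0],"claw":40},
  ],
  newtons=15,
)

```text
time_s: 6.77
eef_pos: [642.2, 128.5, -17.9]
tool_rot: [0.272, -3.13, 0.0]
force: [-0.1, -0.7, 0.2]
opening: 0.54
gripper_force: 0.0
```

Request:
play_rows(
  motion=[
    {"dp":[0,0,0],"angular":[0,0,0],"claw":38},
    {"dp":[0,0,0],"angular":[0,0,0],"claw":36},
    {"dp":[0,0,0],"angular":[0,0,0],"claw":36},
    {"dp":[0,0,0],"angular":[0,0,0],"claw":36},
  ],
)

```text
time_s: 7.1
eef_pos: [642.3, 128.5, -17.7]
tool_rot: [-0.272, 3.13, -0.0]
force: [0.4, -0.5, 0.6]
opening: 0.497
gripper_force: 15.0
```

Body gripped (45.3 mm, 15 N). Lift and carry it to the plate at (559,-370).

Request:
play_rows(
  motion=[
    {"dp":[0,0,-8],"angular":[0,0,0],"claw":36},
    {"dp":[0,0,-30],"angular":[0,0,0],"claw":36},
    {"dp":[0,0,-38],"angular":[0,0,0],"claw":36},
    {"dp":[0,0,-38],"angular":[0,0,0],"claw":36},
    {"dp":[0,0,-36],"angular":[0,0,0],"claw":36},
  ],
  newtons=20,
)

```text
time_s: 7.52
eef_pos: [642.0, 128.4, 134.6]
tool_rot: [-0.272, 3.13, -0.0]
force: [0.4, -0.5, 0.3]
opening: 0.496
gripper_force: 20.0
```

Request:
play_rows(
  motion=[
    {"dp":[5,-15,0],"angular":[0,0,0],"claw":36},
    {"dp":[10.5,-30,0],"angular":[0,0,0],"claw":36},
    {"dp":[10.5,-30,0],"angular":[0,0,0],"claw":36},
    {"dp":[10.5,-30,0],"angular":[0,0,0],"claw":36},
    {"dp":[10.5,-30,0],"angular":[0,0,0],"claw":36},
  ],
)

```text
time_s: 7.93
eef_pos: [618.7, -14.0, 132.6]
tool_rot: [-0.272, 3.129, -0.0]
force: [1.2, 0.4, -0.7]
opening: 0.495
gripper_force: 20.0
```

Request:
play_rows(
  motion=[
    {"dp":[10.5,-30,0],"angular":[0,0,0],"claw":36},
    {"dp":[10.5,-30,0],"angular":[0,0,0],"claw":36},
    {"dp":[10.5,-30,0],"angular":[0,0,0],"claw":36},
    {"dp":[10.5,-30,0],"angular":[0,0,0],"claw":36},
    {"dp":[10.5,-30,0],"angular":[0,0,0],"claw":36},
  ],
)

```text
time_s: 8.35
eef_pos: [592.8, -171.0, 132.6]
tool_rot: [-0.272, 3.129, -0.0]
force: [0.6, -0.1, -1.0]
opening: 0.498
gripper_force: 20.0
```

Request:
play_rows(
  motion=[
    {"dp":[10.5,-30,0],"angular":[0,0,0],"claw":36},
    {"dp":[10.5,-30,0],"angular":[0,0,0],"claw":36},
    {"dp":[10.5,-30,0],"angular":[0,0,0],"claw":36},
    {"dp":[10.5,-30,0],"angular":[0,0,0],"claw":36},
    {"dp":[5,-15,0],"angular":[0,0,0],"claw":36},
  ],
)

```text
time_s: 8.77
eef_pos: [569.5, -313.6, 132.6]
tool_rot: [-0.269, 3.13, -0.001]
force: [0.5, 0.2, -0.6]
opening: 0.496
gripper_force: 20.0
```

```bash
python3 - <<'E'
from h import *
im,P=grab("wrist");W=im.copy()
a,_=grab("side")
b,_=grab("scene")
out=np.zeros((600,800,3),np.uint8);out[:300,:400]=cv2.resize(im,(400,300));out[300:,:400]=cv2.resize(a[100:250,250:450],(400,300));out[:300,400:]=cv2.resize(b[210:390,300:540],(400,300));save(out,"w5")
to([559,-370,70]);o=observe();print(o["opening"],o["gripper_force"],o["force"])
E
```

```text
t 8.9167 pos [ 570.  -311.   132.2] q [-0.54  0.35  1.86  0.    0.93 -2.28]
x [-0.985 -0.171 -0.   ] y [-0.171  0.985  0.   ] z [ 0.  0. -1.]
tool delta [ 20.9 -56.2  62.2]
0.49380524103557905 19.999854862689972 [ 0.19960627  0.19757023 -0.97890521]
```

View pics/w5.png

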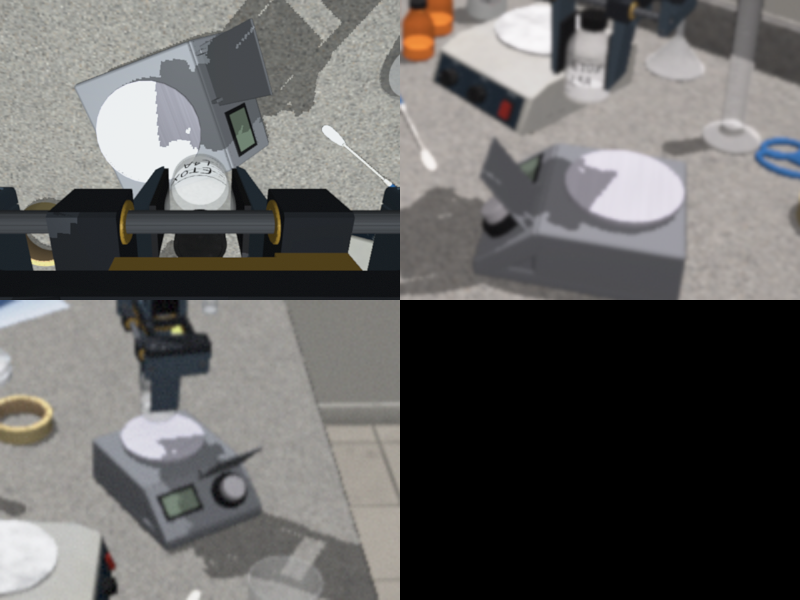

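The bottle is held upright, just short of the plate. I'll refine the plate centre from this wrist view while moving nearer.

```bash
python3 - <<'E'
from h import *
from scipy.optimize import least_squares
W=np.load("wrist.npz");P=W["P"];
m=(abs(P[...,2]-82)<4)&(abs(P[...,0]-557)<75)&(abs(P[...,1]+370)<75)
k,l,s,c=cv2.connectedComponentsWithStats(m.astype(np.uint8));i=1+s[1:,4].argmax();q=P[l==i]
print(len(q),q.mean(0),q.min(0),q.max(0))
h=cv2.convexHull(q[:,:2].astype(np.float32))[:,0]
r=least_squares(lambda p:np.hypot(h[:,0]-p[0],h[:,1]-p[1])-56,[557,-370],loss="soft_l1");print(r.x,np.abs(r.fun).round(1)[:40])
for n in("scene","side"):
    P=np.load(n+".npz")["P"];m=(abs(P[...,2]-82)<4)&(abs(P[...,0]-557)<75)&(abs(P[...,1]+370)<75)
    k,l,s,c=cv2.connectedComponentsWithStats(m.astype(np.uint8));i=1+s[1:,4].argmax();q=P[l==i]
    h=cv2.convexHull(q[:,:2].astype(np.float32))[:,0]
    r=least_squares(lambda p:np.hypot(h[:,0]-p[0],h[:,1]-p[1])-56,[557,-370],loss="soft_l1");print(n,r.x)
E
```

```text
20268 [ 553.07473842 -373.38434402   81.09671239] [ 502.51016447 -426.78210482   78.01474387] [ 613.5950589  -315.73552662   84.44810329]
[ 558.19025759 -371.39955213] [0.6 0.8 1.  1.  1.2 0.5 0.4 0.3 0.4 0.3 0.7 0.7 0.5 0.4 0.3 0.3 0.4 0.4
 0.1 0.2 0.1 0.2 0.  0.1 0.4 0.3 0.2 0.3 0.4 0.2 0.3 0.5 0.4 0.3 0.2 0.4
 0.5 0.3 0.2 0.3]
scene [ 557.88036403 -370.60210755]
side [ 560.04469394 -368.39816038]
```

Request:
play_rows(
  motion=[
    {"dp":[7,-19,0],"angular":[0,0,0],"claw":36},
    {"dp":[7,-19,0],"angular":[0,0,0],"claw":36},
    {"dp":[7,-19,10],"angular":[0,0,0],"claw":36},
    {"dp":[0,0,10],"angular":[0,0,0],"claw":36},
    {"dp":[0,0,0],"angular":[0,0,0],"claw":36},
  ],
)

```text
time_s: 9.33
eef_pos: [558.6, -368.8, 110.1]
tool_rot: [0.271, -3.128, -0.003]
force: [-0.1, -0.1, -1.5]
opening: 0.495
gripper_force: 20.0
```

Request:
play_rows(
  motion=[
    {"dp":[0,-2,14],"angular":[0,0,0],"claw":36},
    {"dp":[0,0,12],"angular":[0,0,0],"claw":36},
    {"dp":[0,0,8],"angular":[0,0,0],"claw":36},
    {"dp":[0,0,4],"angular":[0,0,0],"claw":36},
    {"dp":[0,0,2],"angular":[0,0,0],"claw":36},
  ],
)

```text
time_s: 9.75
eef_pos: [559.5, -371.5, 71.0]
tool_rot: [0.272, -3.129, -0.002]
force: [-0.4, 0.4, -0.7]
opening: 0.496
gripper_force: 20.0
```

Request:
play_rows(
  motion=[
    {"dp":[0,0,1.5],"angular":[0,0,0],"claw":36},
    {"dp":[0,0,1.5],"angular":[0,0,0],"claw":36},
    {"dp":[0,0,1],"angular":[0,0,0],"claw":36},
  ],
)

```text
time_s: 10.0
eef_pos: [560.0, -372.4, 68.4]
tool_rot: [-0.272, 3.129, -0.001]
force: [-0.1, -0.1, -0.2]
opening: 0.499
gripper_force: 20.0
```

```bash
python3 - <<'E'
from h import *
to([558.3,-371,64]);print(observe()["force"])
im,P=grab("scene")
m=(abs(P[...,0]-558)<40)&(abs(P[...,1]+371)<40)&(P[...,2]>86)
save(cv2.resize(im[240:400,330:490],(600,600)),"w6")
E
```

```text
t 10.0 pos [ 560.  -372.4   68.4] q [-0.62  0.47  1.83  0.    0.84 -2.37]
x [-0.985 -0.172 -0.   ] y [-0.172  0.985 -0.   ] z [ 0. -0. -1.]
tool delta [1.5 1.6 4.4]
[-0.09796995 -0.12063959 -0.15332887]
```

View pics/w6.png

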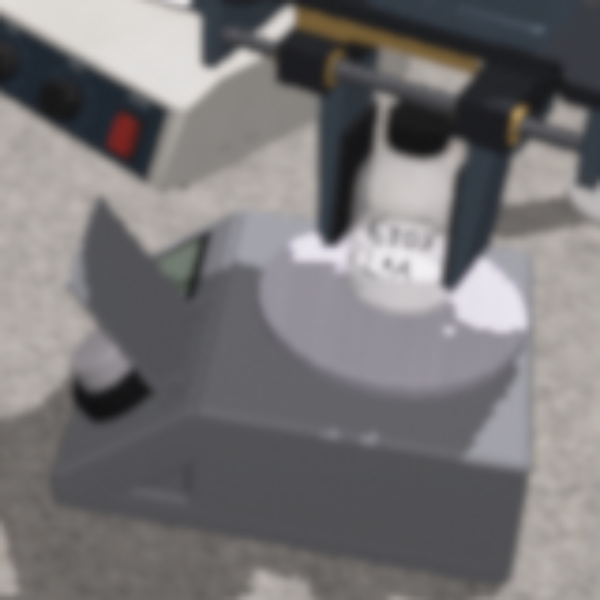

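The bottle hangs a few mm above the plate, well inside its edge. I touch down in 1 mm steps.

Request:
play_rows(
  motion=[
    {"dp":[0,0,1.5],"angular":[0,0,0],"claw":36},
    {"dp":[0,0,1],"angular":[0,0,0],"claw":36},
    {"dp":[0,0,0.5],"angular":[0,0,0],"claw":36},
  ],
)

```text
time_s: 10.3
eef_pos: [559.7, -372.3, 65.1]
tool_rot: [-0.272, 3.13, -0.0]
force: [0.5, 0.8, -1.7]
opening: 0.493
gripper_force: 20.0
```

Request:
play_rows(
  motion=[
    {"dp":[0,0,0.7],"angular":[0,0,0],"claw":36},
    {"dp":[0,0,0],"angular":[0,0,0],"claw":36},
  ],
)

```text
time_s: 10.47
eef_pos: [559.8, -372.2, 64.4]
tool_rot: [0.272, -3.13, 0.0]
force: [0.4, 0.2, 0.1]
opening: 0.49
gripper_force: 20.0
```

Request:
play_rows(
  motion=[
    {"dp":[0,0,0.5],"angular":[0,0,0],"claw":36},
    {"dp":[0,0,0],"angular":[0,0,0],"claw":36},
  ],
)

```text
time_s: 10.63
eef_pos: [559.8, -372.3, 64.3]
tool_rot: [0.272, -3.13, -0.0]
force: [-2.8, 1.2, 4.5]
opening: 0.495
gripper_force: 20.0
```

Contact is soft (4.5 N at z 64.3, as predicted). Release slowly and retreat up.

Request:
play_rows(
  motion=[
    {"dp":[0,0,-0.3],"angular":[0,0,0],"claw":48},
    {"dp":[0,0,0],"angular":[0,0,0],"claw":54},
    {"dp":[0,0,0],"angular":[0,0,0],"claw":66},
    {"dp":[0,0,0],"angular":[0,0,0],"claw":80},
    {"dp":[0,0,0],"angular":[0,0,0],"claw":80},
  ],
)

```text
time_s: 11.05
eef_pos: [559.8, -372.2, 64.2]
tool_rot: [-0.272, 3.13, -0.0]
force: [0.7, 0.1, 0.1]
opening: 0.78
gripper_force: 0.0
```

Request:
play_rows(
  motion=[
    {"dp":[0,0,0],"angular":[0,0,0],"claw":80},
    {"dp":[0,0,0],"angular":[0,0,0],"claw":80},
  ],
)

```text
time_s: 11.22
eef_pos: [559.8, -372.2, 64.2]
tool_rot: [-0.272, 3.13, -0.0]
force: [-0.5, -0.3, -0.3]
opening: 0.871
gripper_force: 0.0
```

Request:
play_rows(
  motion=[
    {"dp":[0,0,-20],"angular":[0,0,0],"claw":80},
    {"dp":[0,0,-40],"angular":[0,0,0],"claw":80},
    {"dp":[0,0,-40],"angular":[0,0,0],"claw":80},
    {"dp":[0,0,-40],"angular":[0,0,0],"claw":60},
    {"dp":[0,0,-20],"angular":[0,0,0],"claw":30},
  ],
)

```text
time_s: 11.63
eef_pos: [561.1, -373.2, 229.5]
tool_rot: [-0.271, 3.126, -0.005]
force: [-0.0, -0.5, 0.4]
opening: 0.759
gripper_force: 0.0
```

```bash
python3 - <<'E'
from h import *
im,P=grab("wrist")
m=((im.max(-1)<75)&(P[...,2]>160)&(P[...,2]<175)&(abs(P[...,0]-558)<45)&(abs(P[...,1]+371)<45)).astype(np.uint8)
q=P[m>0];print("cap",len(q),((q.max(0)+q.min(0))/2).round(1) if len(q) else'')
im,P=grab("side")
m=(abs(P[...,0]-560)<45)&(abs(P[...,1]+370)<45)&(P[...,2]>86)&(P[...,2]<130);q=P[m];print("body",len(q),np.percentile(q,[2,98],axis=0).round())
# button from side: panel axes w/ yaw refit
def fit(P,im,n):
    m=(P[...,0]>430)&(P[...,0]<620)&(P[...,1]>-400)&(P[...,1]<-200)&(P[...,2]>18)&(P[...,2]<100)
    q=P[m]; N0=lambda y:np.array([np.cos(y)*np.sin(np.radians(40)),np.sin(y)*np.sin(np.radians(40)),np.cos(np.radians(40))])
    best=max(((lambda d:(lambda hh:(hh[0].max(),y,hh[1][hh[0].argmax()]+.75))(np.histogram(d,np.arange(d.min(),d.max()+1.5,1.5))))(q@N0(y)) for y in np.radians(np.arange(110,132,.5))))
    w=N0(best[1]);d=best[2];print(n,"panel pts",best[0],"yaw",np.degrees(best[1]),"d",d)
    sy=np.array([np.sin(best[1]),-np.cos(best[1]),0]);up=np.cross(sy,w)
    h=P@w-d; 
    for lo,hi in((8,11),(11,14),(14,17)):
        mm=m&(h>lo)&(h<hi); print("  h",lo,hi,mm.sum(),np.c_[(P[mm]@sy),(P[mm]@up)].mean(0).round(1))
    mm=m&(h>8)&(h<16);k,l,s,c=cv2.connectedComponentsWithStats(mm.astype(np.uint8))
    for i in range(1,k):
        if s[i,4]>20:
            t=P[l==i];print("  comp",c[i].round(),s[i,4],t.mean(0).round(1),"sy",np.percentile(t@sy,[3,97]).round(1),"up",np.percentile(t@up,[3,97]).round(1),"h",(t@w-d).mean().round(1))
    mv=(h>40)&(h<75)&(P[...,0]>420)&(P[...,0]<540)&(P[...,1]>-340)&(P[...,1]<-230)&(P[...,2]<125)
    t=P[mv];print("  visor",len(t),"sy",np.percentile(t@sy,[3,97]).round(1),"up",np.percentile(t@up,[5,50,95]).round(1),"hmax",np.percentile(t@w-d,98))
    print("  sy",sy.round(3),"up",up.round(3),"w",w.round(3))
fit(P,im,"side")
im,P=grab("scene");fit(P,im,"scene")
W=np.load("wrist.npz");fit(W["P"],W["im"],"wrist")
to([0,0,0])
E
```

```text
cap 1020 [ 559.7 -372.1  165. ]
body 242 [[ 541. -369.   87.]
 [ 585. -347.  130.]]
side panel pts 256 yaw 122.0 d -295.2122313424276
  h 8 11 43 [257.8 420.9]
  h 11 14 59 [257.4 412.8]
  h 14 17 30 [253.7 418.3]
  comp [363. 196.] 102 [ 481.9 -285.5   48. ] sy [233.5 272.5] up [393.  435.2] h 12.2
  visor 74 sy [220.3 281.9] up [440.4 442.  444.4] hmax 72.65088669683169
  sy [0.848 0.53  0.   ] up [ 0.406 -0.65   0.643] w [-0.341  0.545  0.766]
scene panel pts 440 yaw 119.5 d -284.43215473988226
  h 8 11 100 [259.8 425.6]
  h 11 14 125 [259.4 414.3]
  h 14 17 60 [264.7 425.7]
  comp [374. 331.] 124 [ 482.5 -312.1   71.1] sy [237.8 300.9] up [433.6 440.6] h 11.6
  comp [358. 343.] 137 [ 460.1 -298.    51.6] sy [246.2 265.8] up [385.5 420.3] h 11.6
  visor 434 sy [238.1 300.8] up [433.9 435.4 436.5] hmax 70.11017622942911
  sy [0.87  0.492 0.   ] up [ 0.377 -0.667  0.643] w [-0.317  0.559  0.766]
wrist panel pts 2256 yaw 119.0 d -284.76586799437007
  h 8 11 256 [273.6 434.4]
  h 11 14 202 [272.3 433.2]
  h 14 17 198 [273.6 433.3]
  comp [403. 141.] 581 [ 485.  -311.8   69.6] sy [242.8 304.2] up [432.1 440.3] h 11.6
  visor 2814 sy [242.2 303.8] up [431.9 433.1 434.3] hmax 70.05038114315163
  sy [0.875 0.485 0.   ] up [ 0.371 -0.67   0.643] w [-0.312  0.562  0.766]
t 11.7833 pos [ 560.6 -372.8  226.3] q [-0.62  0.28  1.76  0.    1.09 -2.37]
x [-0.985 -0.172 -0.002] y [-0.172  0.985 -0.002] z [ 0.003 -0.002 -1.   ]
tool delta [488.5 464.4 223.9]
```

The bottle stands at (559.7,-372.1) on the plate. Next, refine the button's position and work out the turn to its axis, with the tool's x pointing down the slope.

```bash
cat > b.py <<'E'
from h import *
y=np.radians(119.2);t=np.radians(40)
w=np.array([np.cos(y)*np.sin(t),np.sin(y)*np.sin(t),np.cos(t)]);sy=np.array([np.sin(y),-np.cos(y),0]);up=np.cross(sy,w)
G=np.c_[-up,sy,-w]
B=np.array([470.2,-284.9,60.])
E
python3 - <<'E'
from b import *
for n in("side","scene","wrist"):
    Z=np.load(n+".npz");P=Z["P"];q=P-B
    a,b,h=q@sy,q@up,q@w
    m=(np.hypot(a,b)<24)&(abs(h)<9);s=P[m]
    if m.sum(): print(n,m.sum(),"h hist",np.histogram(h[m],np.arange(-9,10,2))[0]); 
    m&=(abs(h-np.median(h[m]))<4)&(Z["im"].min(-1)>90) if m.sum() else m
    if m.sum(): print("  face a",np.percentile(a[m],[2,50,98]).round(1),"b",np.percentile(b[m],[2,50,98]).round(1),"h",np.median(h[m]).round(1))
    mv=(h>5)&(h<55)&(b>15)&(b<40)&(abs(a)<60)
    if mv.sum(): print("  visor a",np.percentile(a[mv],[1,99]).round(1),"b",np.percentile(b[mv],[5,50,95]).round(1),"hmax",np.percentile(h[mv],99).round(1))
o=observe();M=R.from_rotvec(o["tool_rot"]).as_matrix()
rv=R.from_matrix(M.T@G).as_rotvec();print("rotvec",rv.round(3),"per row/12",(rv/12).round(4),np.degrees(np.linalg.norm(rv)/12))
print("d in goal frame to (B+140w)",(G.T@(B+98*w-3*up-o["eef_pos"])).round(1))
E
```

```text
side 123 h hist [13 10 13 34 30 14  6  3  0]
  face a [-10.5   3.9  17.5] b [-13.9  -1.1  12.9] h -1.0
  visor a [-28.3  36.6] b [26.4 27.1 29.6] hmax 47.9
scene 166 h hist [16 15 20 14 23 76  2  0  0]
  face a [-14.4  -6.8  11.9] b [-13.5  -0.6  11.4] h 1.5
  visor a [-31.8  33.1] b [28.1 29.5 30.6] hmax 48.1
  visor a [-32.1  32.3] b [27.9 29.1 30.2] hmax 46.2
rotvec [ 0.429 -0.602  1.181] per row/12 [ 0.0358 -0.0502  0.0984] 6.653733785611338
d in goal frame to (B+140w) [202.4 -36.  -48.3]
```

Side, scene and wrist views agree on the button face at (470,-285,60) to within about 3 mm, and the visor is 28 mm upslope as stated. Now turn the tool above the plate with the fingers shut.

Request:
play_rows(
  motion=[
    {"dp":[0,0,0],"angular":[0.036,-0.05,0.098],"claw":0},
    {"dp":[0,0,0],"angular":[0.036,-0.05,0.098],"claw":0},
    {"dp":[0,0,0],"angular":[0.036,-0.05,0.098],"claw":0},
    {"dp":[0,0,0],"angular":[0.036,-0.05,0.098],"claw":0},
  ],
)

```text
time_s: 12.12
eef_pos: [559.0, -372.0, 222.5]
tool_rot: [0.33, 2.906, -0.184]
force: [0.6, -0.9, 0.5]
opening: 0.341
gripper_force: 0.0
```

Request:
play_rows(
  motion=[
    {"dp":[0,0,0],"angular":[0.036,-0.05,0.098],"claw":0},
    {"dp":[0,0,0],"angular":[0.036,-0.05,0.098],"claw":0},
    {"dp":[0,0,0],"angular":[0.036,-0.05,0.098],"claw":0},
    {"dp":[0,0,0],"angular":[0.036,-0.05,0.098],"claw":0},
  ],
)

```text
time_s: 12.45
eef_pos: [558.7, -371.7, 222.5]
tool_rot: [0.83, 2.584, -0.336]
force: [1.4, -0.6, 0.4]
opening: 0.051
gripper_force: 0.0
```

Request:
play_rows(
  motion=[
    {"dp":[0,0,0],"angular":[0.036,-0.05,0.098],"claw":0},
    {"dp":[0,0,0],"angular":[0.036,-0.05,0.098],"claw":0},
    {"dp":[0,0,0],"angular":[0.036,-0.05,0.098],"claw":0},
    {"dp":[0,0,0],"angular":[0.036,-0.05,0.098],"claw":0},
  ],
)

```text
time_s: 12.78
eef_pos: [557.4, -372.6, 221.5]
tool_rot: [1.139, 2.311, -0.436]
force: [-0.9, -0.7, 0.4]
opening: 0.006
gripper_force: 0.0
```

```bash
cat >> b.py <<'E'
def rem(out,down=3):
    o=observe();M=R.from_rotvec(o["tool_rot"]).as_matrix();T=B+(out-42)*w-down*up
    print("t",o["time_s"],"pos",o["eef_pos"].round(1),"q",o["qpos"].round(2),"f",o["force"].round(1),"open",round(o["opening"],2))
    print("rot left",R.from_matrix(M.T@G).as_rotvec().round(3),"tool delta",(M.T@(T-o["eef_pos"])).round(1))
E
python3 -c "
from b import *
rem(140)"
```

```text
t 12.7833 pos [ 557.4 -372.6  221.5] q [-0.49  0.09  2.12 -0.7   0.47 -0.59] f [-0.9 -0.7  0.4] open 0.01
rot left [ 0.035 -0.073  0.134] tool delta [203.8  -4.8 -36.7]
```

Joints 4 and 5 are getting near their ranges, so I'll check whether the press pose can be reached with a quick fitted kinematic model before moving on.

```bash
cat > k.py <<'E'
from b import *
from scipy.optimize import least_squares
o=observe()
dn=np.array([0,0,-1.])
D=[([1.25075,.37929,1.73463,0,1.02849,-.0333],[197.9,671.1,173.6],dn),([.41,.08,1.90,0,1.15,-1.34],[524,254.8,275.9],dn),([.16,.2,1.77,0,1.17,-1.58],[637,126,273.1],dn),([.17,.52,1.87,0,.76,-1.58],[640.5,130.7,19.2],dn),([.16,.55,1.87,0,.72,-1.58],[642,128.4,-4.3],dn),([-.54,.35,1.86,0,.93,-2.28],[570,-311,132.2],dn),([-.62,.47,1.83,0,.84,-2.37],[560,-372.4,68.4],dn),([-.62,.28,1.76,0,1.09,-2.37],[560.6,-372.8,226.3],dn),
([-.49,.09,2.12,-.7,.47,-.59],[557.4,-372.6,221.5],R.from_rotvec(o["tool_rot"]).as_matrix()[:,2])] if abs(o["qpos"][3]+.7)<.05 else None
if D: D[-1]=(list(o["qpos"]),list(o["eef_pos"]),D[-1][2])
def wp(q,k):
    a=q[1]+q[2];r=k[0]+k[2]*np.sin(q[1])+k[3]*np.sin(a)+k[4]*np.cos(a);z=k[1]+k[2]*np.cos(q[1])+k[3]*np.cos(a)-k[4]*np.sin(a)
    return np.array([r*np.cos(q[0]),r*np.sin(q[0]),z])
def tz(q,s):
    a=q[1]+q[2];f=np.array([np.sin(a),0,np.cos(a)]);n=np.array([np.cos(a),0,-np.sin(a)]);
    t=f*np.cos(q[4])+np.sin(q[4])*R.from_rotvec(s*q[3]*f).apply(n);return R.from_euler("z",q[0]).apply(t)
f=lambda k:np.concatenate([wp(q,k)+k[5]*d-p for q,p,d in D])
r=least_squares(f,[50,400,450,400,30,300],loss="soft_l1",x_scale=100);k=r.x
print("k",k.round(1),"rms",np.sqrt(np.mean(f(k)**2)))
q,p,d=D[-1];S=max((1,-1),key=lambda s:tz(q,s)@d);print("dir check",tz(q,S).round(3),d.round(3),S)
lo=np.array([-2.77,-.74,0,-1.06,.31]);hi=np.array([2.77,2.19,2.66,4.2,2.87])
def ik(P,d):
    W=np.array(P)-k[5]*d
    for s0 in([-.5,.1,2.1,-.7,.5],[-.5,.0,2.1,3.1,.5],[-.5,0,2.1,1.5,.6],[-.4,0,2.2,-2,.5]):
        g=least_squares(lambda x:np.r_[(wp(x,k)-W)/300,tz(x,S)-d],s0)
        if g.cost<1e-4: print("   ",g.x.round(2),"OK" if ((g.x>lo)&(g.x<hi)).all() else "out")
for out in(140,100,60,0,-9):
    print(out);ik(B+(out-42)*w-3*up,-w)
E
python3 k.py
```

```text
k [  5.3 301.1 555.1 597.7  52.4 291.1] rms 13.744570928247128
dir check [ 0.31  -0.495 -0.812] [ 0.31  -0.495 -0.812] 1
140
    [-0.18  0.03  2.44 -1.26  0.55] out
    [-0.18  0.03  2.44  5.02  0.55] out
    [-0.18  0.03  2.44  1.88 -0.55] out
    [-0.18  0.03  2.44 -1.26  0.55] out
100
    [-0.24  0.14  2.41 -1.44  0.5 ] out
    [-0.24  0.14  2.41  4.85  0.5 ] out
    [-0.24  0.14  2.41  1.71 -0.5 ] out
    [-0.24  0.14  2.41 -1.44  0.5 ] out
60
    [-0.29  0.24  2.38 -1.61  0.47] out
    [-0.29  0.24  2.38  4.67  0.47] out
    [-0.29  0.24  2.38  1.53 -0.47] out
    [-0.29  0.24  2.38 -1.61  0.47] out
0
    [-0.35  0.39  2.32 -1.86  0.45] out
    [-0.35  0.39  2.32  4.42  0.45] out
    [-0.35  0.39  2.32  1.28 -0.45] out
    [-0.35  0.39  2.32 -1.86  0.45] out
-9
    [-0.36  0.41  2.31 -1.9   0.45] out
    [-0.36  0.41  2.31  4.39  0.45] out
    [-0.36  0.41  2.31  1.25 -0.45] out
    [-0.36  0.41  2.31 -1.9   0.45] out
```

```bash
python3 - <<'E'
s=open('k.py').read()
s=s.replace("return np.array([r*np.cos(q[0]),r*np.sin(q[0]),z])","return np.array([r*np.cos(q[0])-k[6]*np.sin(q[0]),r*np.sin(q[0])+k[6]*np.cos(q[0]),z])")
s=s.replace("30,300]","30,300,24]")
s=s[:s.index("for out in")]
s=s.replace('print("k"','print(f(k).reshape(-1,3).round(0).tolist()) if 0 else print("k"')
open('k.py','w').write(s)
E
cat > opt.py <<'E'
from k import *
from scipy.optimize import minimize
for name,l4,h4,s4 in(("b1",-1.03,1,-1.),("b2",2,4.15,4.1)):
  for out in(60,0,-9):
    P0=B+out*w-3*up   # tip
    def tip(x): return wp(x,k)+(k[5]-42)*tz(x,S)
    best=None
    for j5 in(.35,.5,.7):
        g=minimize(lambda x:1-tz(x,S)@-w,[-.35,.35,2.3,s4,j5],constraints={"type":"eq","fun":lambda x:(tip(x)-P0)/100},bounds=[(-2.7,2.7),(-.7,2.1),(.05,2.6),(l4,h4),(.34,2.8)],method="SLSQP",options=dict(maxiter=300))
        if g.success and(best is None or g.fun<best.fun):best=g
    if best is not None:
        d=-tz(best.x,S);print(name,out,best.x.round(2),"off deg",np.degrees(np.arccos(min(1,d@w))).round(1),"lean sy/up deg",np.degrees([d@sy,d@up]).round(1))
E
python3 opt.py
```

```text
k [  9.4 322.4 550.9 597.8  50.3 310.3  23.6] rms 1.3690258624849276
dir check [ 0.31  -0.495 -0.812] [ 0.31  -0.495 -0.812] 1
b1 60 [-0.39  0.2   2.34 -1.03  0.38] off deg 11.2 lean sy/up deg [ 1.1 11.1]
b1 0 [-0.45  0.35  2.26 -1.03  0.34] off deg 14.4 lean sy/up deg [ 2.5 14.1]
b1 -9 [-0.45  0.37  2.25 -1.03  0.34] off deg 14.9 lean sy/up deg [ 2.8 14.4]
b2 60 [-0.37  0.23  2.46  4.15  0.43] off deg 7.1 lean sy/up deg [-6.3 -3.2]
b2 0 [-0.41  0.39  2.37  4.15  0.45] off deg 3.0 lean sy/up deg [-2.6 -1.3]
b2 -9 [-0.41  0.41  2.36  4.15  0.45] off deg 2.4 lean sy/up deg [-2.2 -1.1]
```

The model now fits to 1.4 mm. The press pose is reachable to within 3° on the other wrist branch (j4≈4.15). I'll plan it as constant-twist segments: retract, swing j4, roll j6, approach.

```bash
cat > plan.py <<'E'
from b import *
from scipy.linalg import expm,logm
from scipy.optimize import minimize,least_squares
k=np.array([9.4,322.4,550.9,597.8,50.3,310.3,23.6]); 
def fk(q,c,k=k):
    a=q[1]+q[2];r=k[0]+k[2]*np.sin(q[1])+k[3]*np.sin(a)+k[4]*np.cos(a);z=k[1]+k[2]*np.cos(q[1])+k[3]*np.cos(a)-k[4]*np.sin(a)
    T=np.eye(4);T[:3,:3]=(R.from_euler("z",q[0])*R.from_euler("y",a)*R.from_euler("z",q[3])*R.from_euler("y",q[4])*R.from_euler("z",q[5]+c)).as_matrix()
    T[:3,3]=R.from_euler("z",q[0]).apply([r,k[6],z])+k[5]*T[:3,2];return T
def cur():
    o=observe();T=np.eye(4);T[:3,:3]=R.from_rotvec(o["tool_rot"]).as_matrix();T[:3,3]=o["eef_pos"];return T,o["qpos"],o
def coff():
    T,q,o=cur();A=fk(q,0);return R.from_matrix(A[:3,:3].T@T[:3,:3]).as_rotvec()
def twist(T0,T1,N):
    L=expm(np.real(logm(np.linalg.inv(T0)@T1))/N);return L[:3,3].round(1),R.from_matrix(L[:3,:3]).as_rotvec().round(3)
def local(T):
    t=T[:3,3]-42*T[:3,2]-B;return np.r_[t@sy,t@up,t@w].round(0)
E
python3 - <<'E'
from plan import *
T,q,o=cur();print("coff now",coff().round(3));c=coff()[2]
print("model err",(fk(q,c)[:3,3]-T[:3,3]).round(1))
M0=R.from_rotvec([-4.48834141e-01,-3.10920470,1.2553e-3]).as_matrix()
print("start c",R.from_matrix(fk([1.25075,.37929,1.73463,0,1.02849,-.0333],0)[:3,:3].T@M0).as_rotvec().round(3))
Qa=np.array([-.4,-.25,2.45,-.7,.5,q[5]]);Qb=Qa.copy();Qb[3]=4.1
def ikopt(out,l4=4.14,down=3):
    P0=B+out*w-down*up
    tip=lambda x:(lambda A:A[:3,3]-42*A[:3,2])(fk(np.r_[x,0],c))
    g=minimize(lambda x:1+fk(np.r_[x,0],c)[:3,2]@w,[-.4,.39,2.37,4.1,.45],constraints={"type":"eq","fun":lambda x:(tip(x)-P0)/100},bounds=[(-2.7,2.7),(-.7,2.1),(.05,2.6),(2,l4),(.34,2.8)],method="SLSQP",options=dict(maxiter=300));x=g.x
    A=fk(np.r_[x,0],c);z=A[:3,2];xt=-up+(up@z)*z;xt/=np.linalg.norm(xt);r=np.arctan2(xt@A[:3,1],xt@A[:3,0])
    return np.r_[x,(r+np.pi)%(2*np.pi)-np.pi],g.success,np.degrees(np.arccos(-z@w))
for out in(150,100,60,0,-9): x=ikopt(out);print(out,x[0].round(2),x[1],x[2].round(1))
print("retract N8",twist(T,fk(Qa,c),8),"to",fk(Qa,c)[:3,3].round())
print("j4 rows of .12",twist(fk(Qa,c),fk(Qa+[0,0,0,.12,0,0],c),1))
for s in np.linspace(-.7,4.1,7):
    Q=Qa.copy();Q[3]=s;A=fk(Q,c);print(s.round(1),"tip",(A[:3,3]-42*A[:3,2]).round(),local(A))
E
```

```text
coff now [-0.    -0.     1.571]
model err [-0.  -0.2 -0.5]
start c [-0.     0.     1.571]
150 [-0.32 -0.05  2.59  4.14  0.37  1.14] True 15.7
100 [-0.35  0.11  2.52  4.14  0.4   1.14] True 10.6
60 [-0.37  0.23  2.46  4.14  0.42  1.14] True 7.3
0 [-0.41  0.39  2.37  4.14  0.45  1.13] True 3.1
-9 [-0.41  0.41  2.36  4.14  0.45  1.13] True 2.6
retract N8 (array([ 19.5,  -4.7, -12. ]), array([-0.004, -0.   , -0.009])) to [ 414. -253.  211.]
j4 rows of .12 (array([14.3, 10.7, -0.5]), array([-0.032,  0.048,  0.105]))
-0.7 tip [ 400. -233.  246.] [-36.  59. 193.]
0.1 tip [ 421. -139.  222.] [ 29. -12. 221.]
0.9 tip [481. -69. 260.] [115. -12. 271.]
1.7 tip [544. -66. 339.] [171.  60. 313.]
2.5 tip [ 571. -132.  408.] [163. 160. 321.]
3.3 tip [ 547. -227.  428.] [ 95. 227. 290.]
4.1 tip [ 485. -294.  385.] [  8. 220. 240.]
```

Request:
play_rows(
  motion=[
    {"dp":[19.5,-4.7,-12],"angular":[-0.004,0,-0.009],"claw":0},
    {"dp":[19.5,-4.7,-12],"angular":[-0.004,0,-0.009],"claw":0},
    {"dp":[19.5,-4.7,-12],"angular":[-0.004,0,-0.009],"claw":0},
    {"dp":[19.5,-4.7,-12],"angular":[-0.004,0,-0.009],"claw":0},
  ],
)

```text
time_s: 13.12
eef_pos: [485.7, -311.1, 216.0]
tool_rot: [1.088, 2.339, -0.43]
force: [0.1, 0.0, 0.1]
opening: 0.005
gripper_force: 0.0
```

Request:
play_rows(
  motion=[
    {"dp":[19.5,-4.7,-12],"angular":[-0.004,0,-0.009],"claw":0},
    {"dp":[19.5,-4.7,-12],"angular":[-0.004,0,-0.009],"claw":0},
    {"dp":[19.5,-4.7,-12],"angular":[-0.004,0,-0.009],"claw":0},
    {"dp":[19.5,-4.7,-12],"angular":[-0.004,0,-0.009],"claw":0},
  ],
)

```text
time_s: 13.45
eef_pos: [412.6, -253.2, 211.4]
tool_rot: [1.04, 2.36, -0.424]
force: [-1.2, -0.1, 0.5]
opening: 0.005
gripper_force: 0.0
```

Request:
play_rows(
  motion=[
    {"dp":[14.3,10.7,-0.5],"angular":[-0.032,0.048,0.105],"claw":0},
    {"dp":[14.3,10.7,-0.5],"angular":[-0.032,0.048,0.105],"claw":0},
    {"dp":[14.3,10.7,-0.5],"angular":[-0.032,0.048,0.105],"claw":0},
    {"dp":[14.3,10.7,-0.5],"angular":[-0.032,0.048,0.105],"claw":0},
    {"dp":[14.3,10.7,-0.5],"angular":[-0.032,0.048,0.105],"claw":0},
  ],
)

```text
time_s: 13.87
eef_pos: [426.4, -170.4, 184.2]
tool_rot: [1.641, 2.148, 0.094]
force: [0.3, 0.6, 0.2]
opening: 0.005
gripper_force: 0.0
```

Request:
play_rows(
  motion=[
    {"dp":[14.3,10.7,-0.5],"angular":[-0.032,0.048,0.105],"claw":0},
    {"dp":[14.3,10.7,-0.5],"angular":[-0.032,0.048,0.105],"claw":0},
    {"dp":[14.3,10.7,-0.5],"angular":[-0.032,0.048,0.105],"claw":0},
    {"dp":[14.3,10.7,-0.5],"angular":[-0.032,0.048,0.105],"claw":0},
    {"dp":[14.3,10.7,-0.5],"angular":[-0.032,0.048,0.105],"claw":0},
  ],
)

```text
time_s: 14.28
eef_pos: [469.4, -95.1, 198.6]
tool_rot: [2.138, 1.75, 0.629]
force: [0.1, 1.5, -0.5]
opening: 0.006
gripper_force: 0.0
```

```bash
python3 - <<'E'
from plan import *
T,q,o=cur();print(o["time_s"],q.round(3),T[:3,3].round())
c=1.571
Qb=q.copy();Qb[3]+=.12;print("next row",twist(fk(q,c),fk(Qb,c),1))
E
```

```text
14.2833 [-0.403 -0.249  2.449  0.511  0.507 -0.599] [469. -95. 199.]
next row (array([14.4, 11. , -0.5]), array([-0.033,  0.048,  0.105]))
```

Tracking is exact (j4 0.51 as planned). I continue the swing with 25 more rows.

Request:
play_rows(
  motion=[
    {"dp":[14.3,10.8,-0.5],"angular":[-0.033,0.048,0.105],"claw":0},
    {"dp":[14.3,10.8,-0.5],"angular":[-0.033,0.048,0.105],"claw":0},
    {"dp":[14.3,10.8,-0.5],"angular":[-0.033,0.048,0.105],"claw":0},
    {"dp":[14.3,10.8,-0.5],"angular":[-0.033,0.048,0.105],"claw":0},
    {"dp":[14.3,10.8,-0.5],"angular":[-0.033,0.048,0.105],"claw":0},
  ],
)

```text
time_s: 14.7
eef_pos: [527.8, -53.6, 250.2]
tool_rot: [2.491, 1.169, 1.158]
force: [-0.0, 0.3, -0.3]
opening: 0.005
gripper_force: 0.0
```

Request:
play_rows(
  motion=[
    {"dp":[14.3,10.8,-0.5],"angular":[-0.033,0.048,0.105],"claw":0},
    {"dp":[14.3,10.8,-0.5],"angular":[-0.033,0.048,0.105],"claw":0},
    {"dp":[14.3,10.8,-0.5],"angular":[-0.033,0.048,0.105],"claw":0},
    {"dp":[14.3,10.8,-0.5],"angular":[-0.033,0.048,0.105],"claw":0},
    {"dp":[14.3,10.8,-0.5],"angular":[-0.033,0.048,0.105],"claw":0},
  ],
)

```text
time_s: 15.12
eef_pos: [580.5, -60.4, 320.7]
tool_rot: [-2.644, -0.425, -1.628]
force: [0.5, 0.3, 1.0]
opening: 0.002
gripper_force: 0.0
```

Request:
play_rows(
  motion=[
    {"dp":[14.3,10.8,-0.5],"angular":[-0.033,0.048,0.105],"claw":0},
    {"dp":[14.3,10.8,-0.5],"angular":[-0.033,0.048,0.105],"claw":0},
    {"dp":[14.3,10.8,-0.5],"angular":[-0.033,0.048,0.105],"claw":0},
    {"dp":[14.3,10.8,-0.5],"angular":[-0.033,0.048,0.105],"claw":0},
    {"dp":[14.3,10.8,-0.5],"angular":[-0.033,0.048,0.105],"claw":0},
  ],
)

```text
time_s: 15.53
eef_pos: [609.1, -113.1, 385.4]
tool_rot: [-2.325, 0.391, -1.806]
force: [1.2, -0.5, 1.5]
opening: 0.002
gripper_force: 0.0
```

Request:
play_rows(
  motion=[
    {"dp":[14.3,10.8,-0.5],"angular":[-0.033,0.048,0.105],"claw":0},
    {"dp":[14.3,10.8,-0.5],"angular":[-0.033,0.048,0.105],"claw":0},
    {"dp":[14.3,10.8,-0.5],"angular":[-0.033,0.048,0.105],"claw":0},
    {"dp":[14.3,10.8,-0.5],"angular":[-0.033,0.048,0.105],"claw":0},
    {"dp":[14.3,10.8,-0.5],"angular":[-0.033,0.048,0.105],"claw":0},
  ],
)

```text
time_s: 15.95
eef_pos: [603.5, -193.2, 421.9]
tool_rot: [-1.848, 1.104, -1.823]
force: [-0.2, -0.6, -0.3]
opening: 0.007
gripper_force: 0.0
```

Request:
play_rows(
  motion=[
    {"dp":[14.3,10.8,-0.5],"angular":[-0.033,0.048,0.105],"claw":0},
    {"dp":[14.3,10.8,-0.5],"angular":[-0.033,0.048,0.105],"claw":0},
    {"dp":[14.3,10.8,-0.5],"angular":[-0.033,0.048,0.105],"claw":0},
    {"dp":[14.3,10.8,-0.5],"angular":[-0.033,0.048,0.105],"claw":0},
    {"dp":[14.3,10.8,-0.5],"angular":[-0.033,0.048,0.105],"claw":0},
  ],
)

```text
time_s: 16.37
eef_pos: [565.7, -272.7, 417.3]
tool_rot: [-1.26, 1.679, -1.696]
force: [-0.1, -0.4, -1.0]
opening: 0.006
gripper_force: 0.0
```

```bash
cat >> plan.py <<'E'
c=1.571
def ikopt(out,l4=4.13,down=3):
    P0=B+out*w-down*up
    tip=lambda x:(lambda A:A[:3,3]-42*A[:3,2])(fk(np.r_[x,0],c))
    g=minimize(lambda x:1+fk(np.r_[x,0],c)[:3,2]@w,[-.4,.39,2.37,4.1,.45],constraints={"type":"eq","fun":lambda x:(tip(x)-P0)/100},bounds=[(-2.7,2.7),(-.7,2.1),(.05,2.6),(2,l4),(.34,2.8)],method="SLSQP",options=dict(maxiter=300));x=g.x
    A=fk(np.r_[x,0],c);z=A[:3,2];xt=-up+(up@z)*z;xt/=np.linalg.norm(xt);r=np.arctan2(xt@A[:3,1],xt@A[:3,0])
    return np.r_[x,(r+np.pi)%(2*np.pi)-np.pi]
def show(T0,T1,N):
    d,r=twist(T0,T1,N);print("  rows",N,d,r)
    L=expm(np.real(logm(np.linalg.inv(T0)@T1))/N);A=T0.copy();s=[]
    for i in range(N): A=A@L;s.append(local(A).tolist())
    print("  tip path",s[::max(1,N//5)])
E
python3 - <<'E'
from plan import *
T,q,o=cur();print(o["time_s"],q.round(3),T[:3,3].round(),local(T))
Q=q.copy();Q[5]=1.14;print("roll rows",(1.14-q[5])/.12)
for out in(150,110,70): X=ikopt(out);print(out,X.round(2));show(fk(Q,c),fk(X,c),10)
E
```

```text
16.3667 [-0.396 -0.253  2.449  3.533  0.503 -0.618] [ 566. -273.  417.] [ 70. 233. 279.]
roll rows 14.650816735671965
150 [-0.32 -0.05  2.59  4.13  0.36  1.15]
  rows 10 [30.5 -5.1 -1.1] [0.017 0.056 0.042]
  tip path [[62.0, 216.0, 259.0], [44.0, 175.0, 223.0], [29.0, 129.0, 194.0], [15.0, 78.0, 171.0], [4.0, 25.0, 155.0]]
110 [-0.34  0.08  2.53  4.13  0.39  1.15]
  rows 10 [32.6 -6.2  2.9] [0.023 0.061 0.04 ]
  tip path [[62.0, 217.0, 255.0], [46.0, 178.0, 211.0], [31.0, 133.0, 173.0], [17.0, 81.0, 142.0], [5.0, 26.0, 119.0]]
70 [-0.37  0.2   2.48  4.13  0.42  1.15]
  rows 10 [34.6 -7.2  7. ] [0.028 0.064 0.038]
  tip path [[63.0, 219.0, 251.0], [48.0, 181.0, 198.0], [33.0, 137.0, 152.0], [18.0, 85.0, 113.0], [6.0, 27.0, 82.0]]
```

Request:
play_rows(
  motion=[
    {"dp":[0,0,0],"angular":[0,0,0.12],"claw":0},
    {"dp":[0,0,0],"angular":[0,0,0.12],"claw":0},
    {"dp":[0,0,0],"angular":[0,0,0.12],"claw":0},
    {"dp":[0,0,0],"angular":[0,0,0.12],"claw":0},
    {"dp":[0,0,0],"angular":[0,0,0.12],"claw":0},
  ],
)

```text
time_s: 16.78
eef_pos: [566.1, -272.1, 417.6]
tool_rot: [-0.65, 1.813, -1.321]
force: [0.4, -0.0, 0.1]
opening: 0.008
gripper_force: 0.0
```

Request:
play_rows(
  motion=[
    {"dp":[0,0,0],"angular":[0,0,0.12],"claw":0},
    {"dp":[0,0,0],"angular":[0,0,0.12],"claw":0},
    {"dp":[0,0,0],"angular":[0,0,0.12],"claw":0},
    {"dp":[0,0,0],"angular":[0,0,0.12],"claw":0},
    {"dp":[0,0,0],"angular":[0,0,0.12],"claw":0},
  ],
)

```text
time_s: 17.2
eef_pos: [566.1, -272.1, 417.5]
tool_rot: [-0.081, 1.811, -0.911]
force: [0.6, -0.1, 0.6]
opening: 0.004
gripper_force: 0.0
```

Request:
play_rows(
  motion=[
    {"dp":[0,0,0],"angular":[0,0,0.12],"claw":0},
    {"dp":[0,0,0],"angular":[0,0,0.12],"claw":0},
    {"dp":[0,0,0],"angular":[0,0,0.12],"claw":0},
    {"dp":[0,0,0],"angular":[0,0,0.12],"claw":0},
    {"dp":[0,0,0],"angular":[0,0,0.08],"claw":0},
  ],
)

```text
time_s: 17.62
eef_pos: [566.1, -272.0, 417.6]
tool_rot: [0.409, 1.701, -0.507]
force: [0.6, -1.3, -0.1]
opening: 0.003
gripper_force: 0.0
```

```bash
python3 - <<'E'
from plan import *
T,q,o=cur();print(o["time_s"],q.round(3),T[:3,3].round(),local(T))
X=ikopt(110);show(T,fk(X,c),10)
E
```

```text
17.6167 [-0.396 -0.253  2.449  3.527  0.503  1.149] [ 566. -272.  418.] [ 71. 233. 280.]
  rows 10 [32.5 -6.3  3. ] [0.023 0.061 0.04 ]
  tip path [[63.0, 216.0, 255.0], [46.0, 177.0, 211.0], [31.0, 132.0, 173.0], [17.0, 81.0, 142.0], [5.0, 26.0, 119.0]]
```

Request:
play_rows(
  motion=[
    {"dp":[32.5,-6.3,3],"angular":[0.023,0.061,0.04],"claw":0},
    {"dp":[32.5,-6.3,3],"angular":[0.023,0.061,0.04],"claw":0},
    {"dp":[32.5,-6.3,3],"angular":[0.023,0.061,0.04],"claw":0},
    {"dp":[32.5,-6.3,3],"angular":[0.023,0.061,0.04],"claw":0},
    {"dp":[32.5,-6.3,3],"angular":[0.023,0.061,0.04],"claw":0},
  ],
)

```text
time_s: 18.03
eef_pos: [520.0, -286.5, 258.2]
tool_rot: [0.762, 1.905, -0.417]
force: [0.9, -0.3, -0.2]
opening: 0.006
gripper_force: 0.0
```

Request:
play_rows(
  motion=[
    {"dp":[32.5,-6.3,3],"angular":[0.023,0.061,0.04],"claw":0},
    {"dp":[32.5,-6.3,3],"angular":[0.023,0.061,0.04],"claw":0},
    {"dp":[32.5,-6.3,3],"angular":[0.023,0.061,0.04],"claw":0},
    {"dp":[32.5,-6.3,3],"angular":[0.023,0.061,0.04],"claw":0},
    {"dp":[32.5,-6.3,3],"angular":[0.023,0.061,0.04],"claw":0},
  ],
)

```text
time_s: 18.45
eef_pos: [454.4, -243.6, 112.9]
tool_rot: [1.135, 2.072, -0.299]
force: [-0.4, 0.6, 0.9]
opening: 0.007
gripper_force: 0.0
```

```bash
python3 - <<'E'
from plan import *
T,q,o=cur();print(o["time_s"],q.round(3),T[:3,3].round(),local(T))
im,P=grab("wrist");a,_=grab("side")
out=np.zeros((480,800,3),np.uint8);out[:,:480]=cv2.resize(im[:,80:560],(480,480));out[:320,480:]=cv2.resize(a[100:260,280:440],(320,320));save(out,"w7")
qq=P-B;A,b,h=qq@sy,qq@up,qq@w
m=(np.hypot(A,b)<22)&(abs(h)<6)&(im.min(-1)>90)
if m.sum():print("face",m.sum(),np.percentile(A[m],[1,50,99]).round(1),np.percentile(b[m],[1,50,99]).round(1),np.median(h[m]))
X1=ikopt(55,down=5);X2=ikopt(6,down=5)
show(T,fk(X1,c),3);show(fk(X1,c),fk(X2,c),4)
E
```

```text
18.45 [-0.347  0.068  2.535  4.164  0.381  1.11 ] [ 454. -244.  113.] [ -1.  -3. 110.]
face 1471 [-14.9  -0.8  13.8] [-16.4  -2.9  12.6] -0.10783447498180167
  rows 3 [ 2.4 -3.5 18. ] [ 0.024  0.01  -0.002]
  tip path [[-0.0, -4.0, 92.0], [0.0, -4.0, 73.0], [0.0, -5.0, 55.0]]
  rows 4 [ 0.8 -1.7 12.2] [ 0.013  0.006 -0.001]
  tip path [[0.0, -5.0, 43.0], [0.0, -5.0, 31.0], [0.0, -5.0, 18.0], [0.0, -5.0, 6.0]]
```

View pics/w7.png

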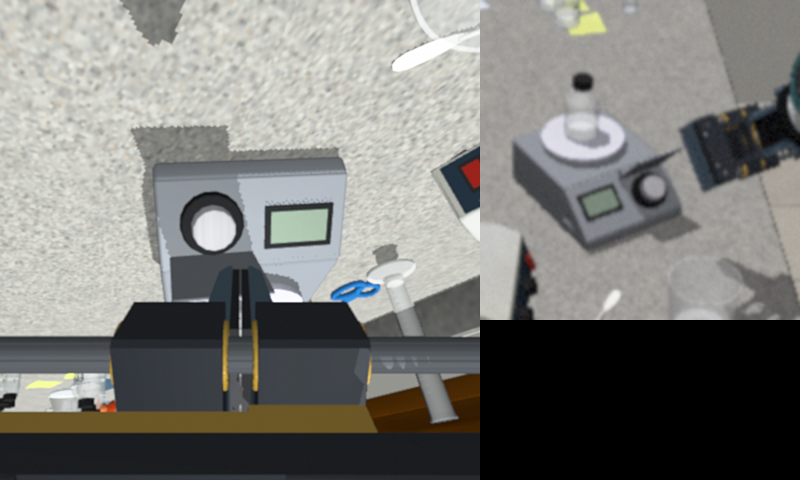

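The wrist view shows the button at (212,228) fully in sight, clear of the visor. The measured face centre is within 2 mm of the model (h error 0.1), and the bottle stands on the plate. Approach along the axis.

Request:
play_rows(
  motion=[
    {"dp":[2.4,-3.5,18],"angular":[0.024,0.01,-0.002],"claw":0},
    {"dp":[2.4,-3.5,18],"angular":[0.024,0.01,-0.002],"claw":0},
    {"dp":[2.4,-3.5,18],"angular":[0.024,0.01,-0.002],"claw":0},
  ],
)

```text
time_s: 18.8
eef_pos: [472.1, -275.3, 71.6]
tool_rot: [1.175, 2.101, -0.367]
force: [-0.3, -0.2, 0.6]
opening: 0.007
gripper_force: 0.0
```

Request:
play_rows(
  motion=[
    {"dp":[0.8,-1.7,12.2],"angular":[0.013,0.006,-0.001],"claw":0},
    {"dp":[0.8,-1.7,12.2],"angular":[0.013,0.006,-0.001],"claw":0},
    {"dp":[0.8,-1.7,12.2],"angular":[0.013,0.006,-0.001],"claw":0},
    {"dp":[0.5,-1,7],"angular":[0.008,0.004,0],"claw":0},
  ],
)

```text
time_s: 19.13
eef_pos: [483.9, -300.7, 37.0]
tool_rot: [1.209, 2.124, -0.408]
force: [1.1, -0.5, -0.3]
opening: 0.008
gripper_force: 0.0
```

```bash
python3 - <<'E'
from plan import *
T,q,o=cur();print(o["time_s"],q.round(3),local(T),o["force"].round(1),"lean",np.degrees(np.arccos(-T[:3,2]@w)))
show(T,fk(ikopt(-9,down=5),c),8)
im,P=grab("wrist");qq=P-B;A,b,h=qq@sy,qq@up,qq@w
print([(i,((np.hypot(A,b)<16)&(abs(h-i)<1)).sum()) for i in range(-14,30,2)])
E
```

```text
19.1333 [-0.402  0.346  2.39   4.138  0.441  1.127] [ 1. -1. 11.] [ 1.1 -0.5 -0.3] lean 4.356793421660102
  rows 8 [ 0.7 -0.4  2.5] [0.003 0.002 0.   ]
  tip path [[1.0, -1.0, 9.0], [1.0, -2.0, 6.0], [1.0, -2.0, 4.0], [1.0, -3.0, 1.0], [1.0, -3.0, -1.0], [0.0, -4.0, -4.0], [0.0, -4.0, -6.0], [-0.0, -5.0, -9.0]]
[(-14, np.int64(0)), (-12, np.int64(1)), (-10, np.int64(0)), (-8, np.int64(3)), (-6, np.int64(0)), (-4, np.int64(5)), (-2, np.int64(96)), (0, np.int64(294)), (2, np.int64(13)), (4, np.int64(0)), (6, np.int64(0)), (8, np.int64(0)), (10, np.int64(0)), (12, np.int64(0)), (14, np.int64(0)), (16, np.int64(0)), (18, np.int64(0)), (20, np.int64(0)), (22, np.int64(0)), (24, np.int64(0)), (26, np.int64(0)), (28, np.int64(0))]
```

Request:
play_rows(
  motion=[
    {"dp":[1.5,0,3],"angular":[0.006,0.003,0],"claw":0},
    {"dp":[1.5,0,3],"angular":[0.006,0.003,0],"claw":0},
    {"dp":[0,0,3],"angular":[0,0,0],"claw":0},
  ],
)

```text
time_s: 19.43
eef_pos: [485.6, -302.7, 28.8]
tool_rot: [1.219, 2.129, -0.417]
force: [-1.1, 1.6, 2.1]
opening: 0.004
gripper_force: 0.8
```

Request:
play_rows(
  motion=[
    {"dp":[0,0,2],"angular":[0,0,0],"claw":0},
    {"dp":[0,0,2],"angular":[0,0,0],"claw":0},
  ],
)

```text
time_s: 19.6
eef_pos: [486.9, -304.9, 25.6]
tool_rot: [1.22, 2.13, -0.417]
force: [-2.4, 1.6, 2.8]
opening: 0.006
gripper_force: 1.7
```

Request:
play_rows(
  motion=[
    {"dp":[0,0,2],"angular":[0,0,0],"claw":0},
    {"dp":[0,0,0],"angular":[0,0,0],"claw":0},
  ],
)

```text
time_s: 19.77
eef_pos: [487.6, -306.2, 23.9]
tool_rot: [1.22, 2.13, -0.417]
force: [-2.1, 2.8, 3.4]
opening: 0.006
gripper_force: 2.1
```

```bash
python3 -c "
from plan import *
T,q,o=cur();print(o['time_s'],q.round(3),local(T),o['force'].round(1),o['force']@w)"
```

```text
19.7667 [-0.406  0.385  2.371  4.13   0.449  1.14 ] [ 3. -4. -3.] [-2.1  2.8  3.4] 4.806310773765239
```

Request:
play_rows(
  motion=[
    {"dp":[0,0,1.5],"angular":[0,0,0],"claw":0},
    {"dp":[0,0,0],"angular":[0,0,0],"claw":0},
  ],
)

```text
time_s: 19.93
eef_pos: [488.0, -307.0, 22.8]
tool_rot: [1.22, 2.13, -0.417]
force: [-3.7, 3.0, 5.0]
opening: 0.006
gripper_force: 3.1
```

Request:
play_rows(
  motion=[
    {"dp":[0,0,1.5],"angular":[0,0,0],"claw":0},
    {"dp":[0,0,0],"angular":[0,0,0],"claw":0},
  ],
)

```text
time_s: 20.1
eef_pos: [488.2, -307.3, 22.1]
tool_rot: [1.219, 2.13, -0.417]
force: [-13.6, 20.6, 30.7]
opening: 0.002
gripper_force: 19.5
```

Request:
play_rows(
  motion=[
    {"dp":[0,0,1],"angular":[0,0,0],"claw":0},
    {"dp":[0,0,0],"angular":[0,0,0],"claw":0},
  ],
)

```text
time_s: 20.27
eef_pos: [488.4, -307.6, 21.8]
tool_rot: [1.219, 2.129, -0.418]
force: [-20.8, 29.7, 47.7]
opening: 0.004
gripper_force: 30.1
```

The button is bottomed: the force climbed from about 6 N to over 30 N within 1 mm. Back off along the axis.

Request:
play_rows(
  motion=[
    {"dp":[0,0,-5],"angular":[0,0,0],"claw":0},
    {"dp":[0,0,-8],"angular":[0,0,0],"claw":0},
    {"dp":[0,0,-12],"angular":[0,0,0],"claw":0},
    {"dp":[0,0,-20],"angular":[0,0,0],"claw":0},
    {"dp":[0,0,-25],"angular":[0,0,0],"claw":0},
  ],
)

```text
time_s: 20.68
eef_pos: [458.0, -277.1, 61.3]
tool_rot: [1.201, 2.118, -0.399]
force: [0.3, 0.6, -0.1]
opening: 0.006
gripper_force: 0.0
```

Request:
play_rows(
  motion=[
    {"dp":[0,0,-25],"angular":[0,0,0],"claw":0},
    {"dp":[0,0,-25],"angular":[0,0,0],"claw":0},
    {"dp":[0,0,0],"angular":[0,0,0],"claw":0},
  ],
)

```text
time_s: 20.93
eef_pos: [429.9, -258.5, 82.4]
tool_rot: [1.181, 2.105, -0.378]
force: [-0.1, -0.1, 0.2]
opening: 0.003
gripper_force: 0.0
```

```bash
python3 - <<'E'
from plan import *
T,q,o=cur();print(o["time_s"],q.round(2),local(T),o["force"].round(1))
im,P=grab("wrist");qq=P-B;A,b,h=qq@sy,qq@up,qq@w
m=(np.hypot(A,b+2)<12)&(abs(h)<14);print("button h",np.median(h[m]).round(1),m.sum())
im,P=grab("scene")
m=((im.max(-1)<75)&(P[...,2]>155)&(P[...,2]<175)&(abs(P[...,0]-558)<45)&(abs(P[...,1]+371)<45));p=P[m];print("cap",len(p),p.mean(0).round(),np.ptp(p,0).round())
for nm,(x0,x1,y0,y1) in dict(flask=(420,520,70,200),beaker=(360,500,-150,10)).items():
    p=P.reshape(-1,3);kk=(p[:,0]>x0)&(p[:,0]<x1)&(p[:,1]>y0)&(p[:,1]<y1)&(p[:,2]>10)&(p[:,2]<95);print(nm,np.percentile(p[kk],[2,98],axis=0).round())
E
```

```text
20.9333 [-0.37  0.14  2.53  4.2   0.42  1.07] [-27. -21.  86.] [-0.1 -0.1  0.2]
button h 0.2 729
cap 187 [ 555. -375.  167.] [24. 23. 14.]
flask [[435. 105.  11.]
 [470. 148.  85.]]
beaker [[ 409. -102.   11.]
 [ 460.  -80.   43.]]
```

```bash
python3 - <<'E'
from plan import *
T,q,o=cur();print(q[3]);Q=q.copy();Q[3]-=.1;print(twist(fk(q,c),fk(Q,c),1))
im,P=grab("side");p=P.reshape(-1,3)
kk=(p[:,0]>360)&(p[:,0]<500)&(p[:,1]>-150)&(p[:,1]<10)&(p[:,2]>10)&(p[:,2]<95);print(np.percentile(p[kk],[2,98],axis=0).round())
E
```

```text
4.202986109500133
(array([-5.6, 11.5, -0.3]), array([-0.036, -0.02 , -0.091]))
[[ 404. -106.   14.]
 [ 479.  -25.   89.]]
```

Request:
play_rows(
  motion=[
    {"dp":[-5.6,11.5,-0.3],"angular":[-0.036,-0.02,-0.091],"claw":0},
    {"dp":[0,0,0],"angular":[0,0,0],"claw":0},
    {"dp":[0,0,0],"angular":[0,0,0],"claw":0},
  ],
)

```text
time_s: 21.33
eef_pos: [443.6, -257.1, 86.2]
tool_rot: [1.063, 2.144, -0.391]
force: [0.3, -0.3, -0.8]
opening: 0.007
gripper_force: 0.0
```

```bash
python3 -c "
from plan import *
T,q,o=cur();print(o['time_s'],q.round(2),local(T),o['force'].round(1),abs(o['joint_vel']).max());print(sign_off())"
```

```text
21.3333 [-0.37  0.15  2.53  4.11  0.42  1.07] [-15. -15.  85.] [ 0.3 -0.3 -0.8] 0.027058361966138193
the job is handed in; nothing more can be done
None
```

I stood the bottle on the weighing plate, pressed the button fully down and let it spring back up, and handed the job in at 21.3 s with the flask and beaker left in place. Two readings could still count against it: joint 4 briefly read 4.203 against its 4.2 limit, and the fingertips pressed the bottomed-out button with about 60 N.

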